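Fetch the mould's stop blocks from behind the tins

ROBOT

A 6-joint arm with a two-finger parallel gripper is mounted at the origin on the work surface. World frame = base frame: x ahead of the robot, y to its left, z up, the work surface at z = 0. Lengths are in m, angles in degrees, forces in N, time in s.
With the tool pointing down it reaches from about 0.4 to 0.825 m from the base axis. Payload 7 kg.
Tool frame: the origin (TCP) lies at the very end of the fingers, on their centre line; the grasp point (between the pads) lies 19 mm behind it; x points along the fingers, y is the direction in which the jaws open and shut, and the axes are right-handed (so a half turn about x gives the same grasp; the last joint's range is limited). The gripper opens to 88 mm and grips with 3 to 60 N. Pads are 19 mm wide; open, the fingers measure 130 mm over their backs; the gripper's body (78 mm by 193 mm) begins 47 mm behind the grasp point.
Start: joints at [88.413, 20.546, 0.682, 0, -70.136, -16.507], TCP at [0.21, 0.642, 0.227] pointing down, gripper open.
Joint ranges: [-176.03, 176.03], [-82.01, 121.73], [-58.28, 71.71], [-173.87, 95.51], [-174.79, -0.11], [-173.66, 173.66]. Speed limits (degrees/s): [136.94, 136.94, 172.46, 180, 180, 180].

INTERFACE

Orientations are given as [roll, pitch, yaw] about the fixed x, y, z axes, in that order (R = Rz(yaw) Ry(pitch) Rx(roll)).
In Python, from plant import * gives the robot as it stands. The module is installed in compiled form; this text tells all that it offers.
- The arm moves only by the shell command python3 -m creep 'ROWS' [FORCE]. ROWS is a JSON object of lists of equal length, an entry for each row: "jaw": the closure, from -1 (fully open) to 1 (shut); "translation": the shift along the tool's x, y, z in m, a list of three; "roll": the turn about the tool's x in rad. A call has exactly 10 rows; each row shifts and turns the commanded pose from where the row before left it, along the tool's axes as they then stand; what a row does not reach is not made up. A row lasts 1/10 s, in which the tool goes at most 50 mm and 8.59 degrees, less where a joint would pass 70% of its speed; a pose out of reach is approached as far as the arm can. A call with a gripper value outside its range is refused whole. The fingers move at their own pace and stop on an object; FORCE is the grip in N (left out, the last holds). Time passes only in rows, so rows that do not move let the fingers close, or fill a call up. It gives the time, the measured TCP pose, the force and the opening at its end, in the units of the state.
- get_state(): the state, without advancing time (a new reading comes with each control period).
- capture(name): name is "side" or "top"; returns a dict with "image" (420x560x3 uint8, red, green, blue), "fovy" (degrees; the focal length in pixels is half the picture's height over the tangent of half this angle, whatever the lens; pixels are square), "cx", "cy" (the principal point, pixels), "pose" (4x4, takes a point from camera to world coordinates). Camera axes: x right, y up, looking along -z (the intrinsics and any distortion apply to the point x, -y, -z); pixel columns grow to the right and rows downward; lengths in m; the calibration is good to about 2 mm. A picture is of the moment at which its call begins. There is no depth.
- close_job(): hands the job in, once; it reports no verdict.
The state is a dict: "time_s": time; "joints": joint angles; "qd": joint speeds; "joint_torque": joint torques, N m; "tcp_pos": TCP position; "eef_rot": TCP orientation; "contact_force": force on the tool from outside, world axes, zero at the start; "moment": the same for the moment, N m; "gripper_width": finger opening in m.
Only numpy, scipy, OpenCV 4.12 (cv2) and the standard library are available. Lean on these libraries where they do the work, as an engineer would, in place of code of your own. Each camera call takes 0.05 s, during which the arm holds its last target.

TASK

Make the mould ready: first move the round tin and the square canister off the storage board and stand both on the bare side board, leaving the blocks where they are; then fetch the two stop blocks from behind and lay each flat in its own seat on the mould, the long block in the long seat and the short block in the short seat. Only when both blocks are seated, put the tin and the canister back upright exactly where each stood at the start. Never tip the tin or the canister over, and leave the trowel and the brush alone.

Things in the scene. Friction and masses are not known exactly. Their poses are not given: they have to be found in the camera images.
- round_tin_mid (a point): round plain metal tin, 60 mm diameter, 110 mm high (straight 58 mm diameter side between rims of 60 mm; rims at 0-3 mm and 99-105 mm above the underside, lid above to 110 mm), loose, about 0.4 kg, upright, starts in the front row (nearer the robot) of the storage board. The point is its centre, 55 mm above its underside; own z up.
- square_canister_mid (a point): square white plastic canister, body 54 x 54 mm (sides along own x and y) and 92 mm high, with a round black cap (32 mm diameter) on top to 110 mm, loose, about 0.4 kg, upright, starts in the front row of the storage board. The point is its axis at 55 mm above its underside; own z up.
- long_block_mid (a point): long timber stop block, plain brown wood, 90 mm long (own y) x 36 mm wide (own x) x 45 mm high, loose, about 0.1 kg or less; starts flat on the storage board, in the back row (away from the robot) behind the tin or the canister. The point is its centre, half-way up (22.5 mm above its underside); own z up.
- short_block_mid (a point): short timber stop block, plain brown wood, 50 mm long (own y) x 36 mm wide (own x) x 45 mm high, loose, about 0.1 kg or less; starts flat on the storage board, in the back row (away from the robot) behind the tin or the canister. The point is its centre, half-way up (22.5 mm above its underside); own z up.
- long_seat: fixed seat for the long block on an end ledge of the mould (dark timber, 340 x 170 mm, an empty steel pan between its two seats, rims 34 mm above the bench): pale-floored pocket 102 mm (own y) x 48 mm (own x), 6 mm deep, in 10 mm wide brown cleats; the 90 x 36 mm block fits with 6 mm to spare all round. Origin: centre of its underside; pocket floor 8 mm, cleat tops 14 mm above it; own z up.
- short_seat: fixed seat for the short block on an end ledge of the mould (dark timber, 340 x 170 mm, an empty steel pan between its two seats, rims 34 mm above the bench): pale-floored pocket 62 mm (own y) x 48 mm (own x), 6 mm deep, in 10 mm wide brown cleats; the 50 x 36 mm block fits with 6 mm to spare all round. Origin: centre of its underside; pocket floor 8 mm, cleat tops 14 mm above it; own z up.
- side_board: side area: bare flat plywood board, 260 mm (own x) x 170 mm (own y), 12 mm thick, fixed on the bench to one side of the storage board (the mould is on the other side). Origin: centre of its underside, on the bench; own z up.
- storage_board: fixed pale timber board, 12 mm thick, mid-bench, 190 mm deep (own x, away from the robot; 85 mm before to 105 mm behind the origin), 210 mm wide; a lip 12 mm wide stands 12 mm above it along the back edge. Front row about 20 mm before the origin, back row 45 mm behind it, each with two things about 50 mm left and right; about 15 mm between the rows. Origin: underside, on the bench.
- trowel: bystander: finishing trowel lying flat on the bench between the robot and the storage board, steel blade 70 x 190 mm, wooden handle on top, 61 mm high, loose. Origin: centre of the blade's underside.
- brush: bystander: small hand brush kept in the mould's pan between the two seats, wooden back 36 x 110 mm on black bristles, 40 mm high, its top 64 mm above the bench, loose. Origin: centre of its underside.
Not all that is in view belongs to the job. What is shaped like the part that bears long_block_mid but red or turquoise is not meant.

How it is judged:
By the outcome, as a careful person would: the job done as asked, in the order asked, and still so for the second after the job is handed in, with the robot touching nothing.
It also fails if it takes over 149 s, if anything falls off the work surface, if the arm or the gripper's body presses on something with over 40 N, if the wrist force passes 120 N, or if a joint passes its speed limit or range.

## Working session

There is one attempt and no reset: what is moved stays moved. The work goes in short steps, Python scripts to look and compute and a shell command to move; the robot and the scene stay as the last step left them, time stands still between calls to the robot, and variables do not carry over. Pictures are saved under pics/ and viewed, and the job is handed in when it is done.

```bash
mkdir -p pics; ls; python3 - <<'E'
from plant import *
import cv2,numpy as np
s=get_state();print({k:np.round(v,4).tolist() for k,v in s.items()})
for n in("top","side"):
    c=capture(n);cv2.imwrite(f"pics/{n}0.png",c["image"][:,:,::-1])
    print(n,{k:(np.round(v,4).tolist() if k!="image" else v.shape) for k,v in c.items()})
E
```

```text
pics
{'time_s': 0.0, 'joints': [88.4122, 20.5927, 0.6333, -0.0214, -70.1373, -16.5059], 'qd': [0.0465, -0.1129, -0.0945, -0.0132, 0.0409, -0.0638], 'joint_torque': [-0.0003, -58.2727, 29.3048, 6.9967, 0.0069, -0.0002], 'tcp_pos': [0.2095, 0.6411, 0.2256], 'eef_rot': [94.7522, 89.9012, -103.3489], 'contact_force': [0.7178, -1.0156, 0.0951], 'moment': [0.0017, -0.0324, 0.0392], 'gripper_width': 0.0878}
top {'image': (420, 560, 3), 'fovy': 46.6339, 'cx': 278.8074, 'cy': 209.6249, 'pose': [[-0.0065, 0.9889, -0.1487, 0.4168], [-0.9999, -0.005, 0.0107, -0.0067], [0.0098, 0.1488, 0.9888, 1.3261], [0.0, 0.0, 0.0, 1.0]]}
side {'image': (420, 560, 3), 'fovy': 55.4513, 'cx': 275.0339, 'cy': 206.918, 'pose': [[0.8068, 0.3989, -0.4358, 0.2057], [-0.5908, 0.5523, -0.5882, -0.5618], [0.0061, 0.732, 0.6813, 0.6895], [0.0, 0.0, 0.0, 1.0]]}
```

View pics/top0.png

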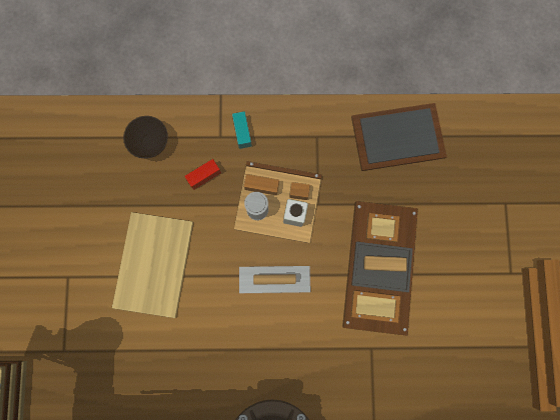

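View pics/side0.png

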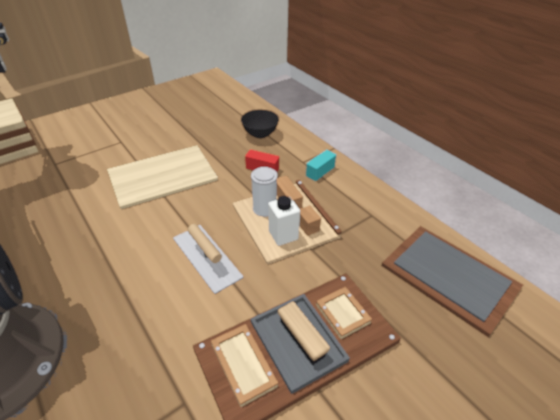

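```bash
cat > h.py <<'E'
from plant import *
import cv2,numpy as np
from scipy.spatial.transform import Rotation as Ro
np.set_printoptions(precision=4,suppress=True)
def K(c):
    f=c["image"].shape[0]/2/np.tan(np.radians(c["fovy"]/2));return f
def onz(c,uv,z):
    uv=np.atleast_2d(np.array(uv,float));f=K(c);P=np.array(c["pose"])
    d=np.c_[(uv[:,0]-c["cx"])/f,-(uv[:,1]-c["cy"])/f,-np.ones(len(uv))]@P[:3,:3].T
    o=P[:3,3];t=(z-o[2])/d[:,2];return o+d*t[:,None]
def proj(c,X):
    X=np.atleast_2d(X);P=np.array(c["pose"]);q=(X-P[:3,3])@P[:3,:3];f=K(c)
    return np.c_[c["cx"]+f*q[:,0]/-q[:,2],c["cy"]+f*q[:,1]/q[:,2]]
def tri(c1,a,c2,b):
    p,q=onz(c1,a,0)[0],onz(c2,b,0)[0];o1,o2=np.array(c1["pose"])[:3,3],np.array(c2["pose"])[:3,3]
    d1=p-o1;d2=q-o2;d1/=np.linalg.norm(d1);d2/=np.linalg.norm(d2)
    s=np.linalg.lstsq(np.c_[d1,-d2],o2-o1,rcond=None)[0];x,y=o1+s[0]*d1,o2+s[1]*d2
    return (x+y)/2,np.linalg.norm(x-y)
def tool():
    s=get_state();R=Ro.from_euler("xyz",s["eef_rot"],degrees=True).as_matrix()
    return np.array(s["tcp_pos"]),R,s
def crop(c,name,x0,y0,w,h,k):
    cv2.imwrite(name,cv2.resize(c["image"][y0:y0+h,x0:x0+w,::-1],None,fx=k,fy=k,interpolation=cv2.INTER_CUBIC))
E
python3 - <<'E'
from h import *
c=capture("top");d=capture("side")
import pickle;pickle.dump((c,d),open("c0.pkl","wb"))
crop(c,"pics/t_store.png",225,155,110,90,7)
crop(c,"pics/t_mould.png",335,195,95,145,4)
crop(d,"pics/s_store.png",220,150,140,110,5)
crop(d,"pics/s_mould.png",190,270,215,150,3)
p,R,s=tool();print(p,R)
E
```

```text
[0.2096 0.6413 0.226 ] [[-0.0002 -0.3107 -0.9505]
 [-0.001  -0.9505  0.3107]
 [-1.      0.001  -0.0001]]
```

View pics/t_store.png

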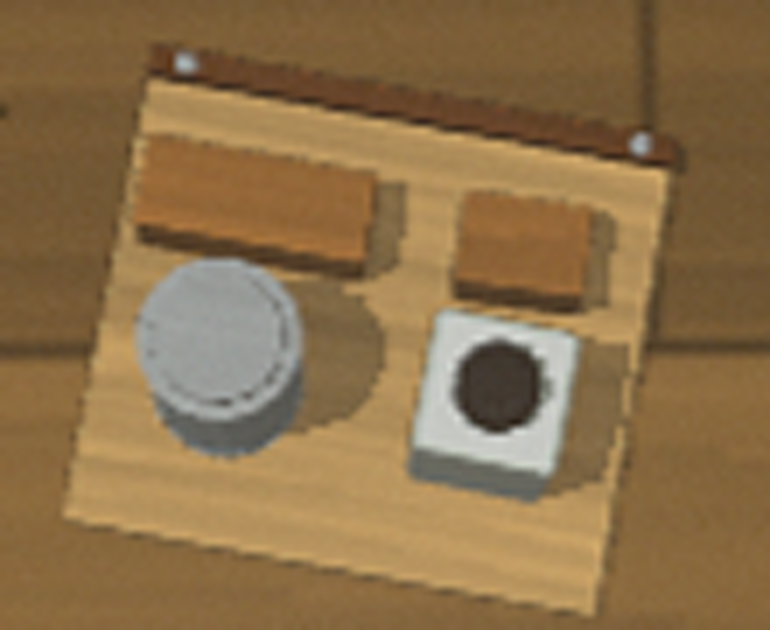

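View pics/t_mould.png

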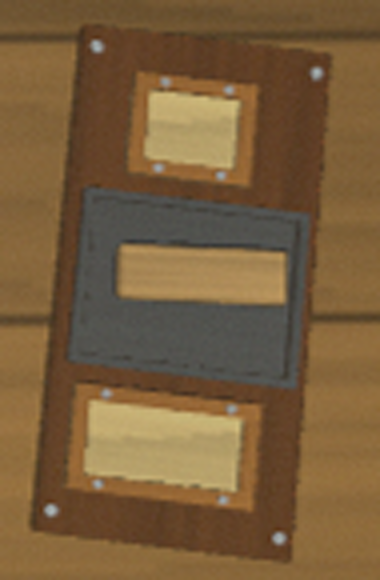

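View pics/s_store.png

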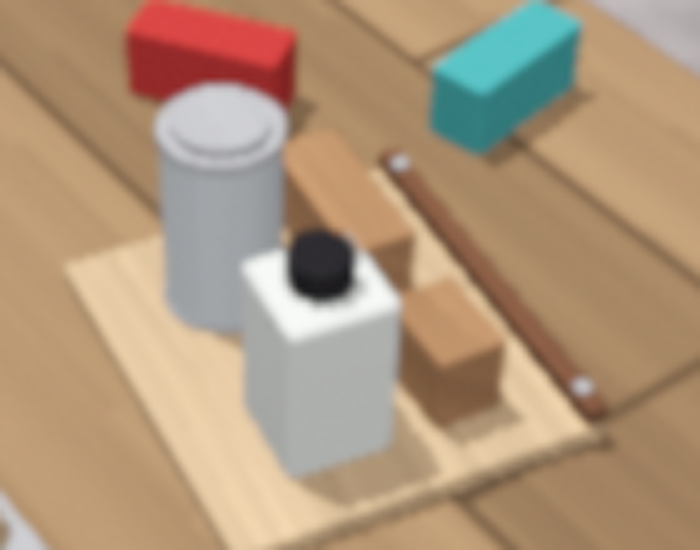

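View pics/s_mould.png

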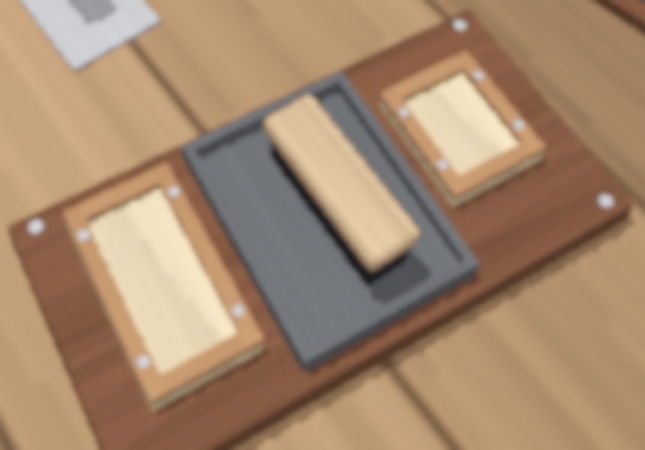

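```bash
python3 - <<'E'
from h import *
import pickle;c,d=pickle.load(open("c0.pkl","rb"))
def U(x0,y0,k,P): return [(x0+(x+.5)/k-.5,y0+(y+.5)/k-.5) for x,y in P]
T=lambda P:U(225,155,7,P); M=lambda P:U(335,195,4,P); S=lambda P:U(220,150,5,P); N=lambda P:U(190,270,3,P)
# triangulations
def tr(n,a,b):
    for x,y in zip(a,b): print(n,*tri(c,x,d,y))
tr("lip screws z24",T([(186,63),(642,144)]),S([(400,162),(582,386)]))
tr("cap centre z122",T([(498,386)]),S([(320,252)]))
tr("board front right",T([(595,614)]),S([(228,548)])) 
tr("mould screws",M([(97,46),(317,73),(51,510),(279,538)]),N([(460,25),(606,201),(36,227),(0,0)]))
tr("short seat screws z?",M([(166,82),(229,90),(159,168),(221,175)]),N([(478,75),(518,124),(404,112),(441,164)]))
tr("long seat screws",M([(106,393),(232,409),(97,484),(223,499)]),N([(174,191),(238,311),(83,235),(142,361)]))
print("board corners",onz(c,T([(64,517),(595,614),(670,170),(148,80)]),.012))
print("lid",onz(c,T([(219,335)]),.122))
def rect(n,img,c,lo,hi,roi,z):
    x0,y0,w,h=roi;k=4
    im=cv2.resize(img[y0:y0+h,x0:x0+w],None,fx=k,fy=k,interpolation=cv2.INTER_CUBIC)
    hs=cv2.cvtColor(im,cv2.COLOR_RGB2HSV);m=cv2.inRange(hs,lo,hi)
    m=cv2.morphologyEx(m,cv2.MORPH_OPEN,np.ones((5,5)))
    q=max(cv2.findContours(m,0,2)[0],key=cv2.contourArea)
    b=cv2.boxPoints(cv2.minAreaRect(q));X=onz(c,U(x0,y0,k,b),z)
    e=X[1]-X[0],X[2]-X[1];e=max(e,key=np.linalg.norm);a=np.degrees(np.arctan2(e[1],e[0]))
    print(n,X.mean(0),"len",np.linalg.norm(X[1]-X[0]),np.linalg.norm(X[2]-X[1]),"ang long",a%180)
I=c["image"]
hs=cv2.cvtColor(I,cv2.COLOR_RGB2HSV)
for n,p in dict(long=(262,182),longside=(262,190),short=(299,189),shortside=(299,197.5),canw=(290,218),canside=(290,222),board=(275,225),sb=(150,260),seatL=(375,306),cleat=(398,295),tin=(256,203)).items(): print(n,hs[int(p[1]),int(p[0])])
pickle.dump(0,open("/dev/null","wb"))
E
```

```text
lip screws z24 [0.7414 0.0542 0.0223] 0.0007081036716087783
lip screws z24 [ 0.7077 -0.1239  0.0223] 0.0003399882412664296
cap centre z122 [ 0.5982 -0.0622  0.1188] 0.0005561388411902097
board front right [ 0.5229 -0.1023  0.0153] 0.0035377402379098556
mould screws [ 0.6221 -0.2389  0.0175] 9.983959038430507e-05
mould screws [ 0.6029 -0.3884  0.017 ] 0.0001279987939691518
mould screws [ 0.3134 -0.199   0.0173] 0.0006143971101170995
mould screws [ 0.3115 -0.2681  0.3118] 0.02241507905562424
short seat screws z? [ 0.5952 -0.2821  0.0315] 0.00017471402626349148
short seat screws z? [ 0.5894 -0.324   0.0325] 0.00028067390943148975
short seat screws z? [ 0.5371 -0.2751  0.0323] 0.00027206964289649873
short seat screws z? [ 0.5318 -0.3162  0.0317] 0.0013402339717027403
long seat screws [ 0.3892 -0.235   0.0318] 0.0006589760968426726
long seat screws [ 0.3781 -0.3173  0.0318] 0.001291269377759205
long seat screws [ 0.3308 -0.2273  0.0317] 0.000648795897742442
long seat screws [ 0.3203 -0.309   0.0318] 0.001402346364280679
board corners [[ 0.5636  0.1017  0.012 ]
 [ 0.5248 -0.1034  0.012 ]
 [ 0.6996 -0.1357  0.012 ]
 [ 0.7368  0.0698  0.012 ]]
lid [[0.6164 0.0377 0.122 ]]
long [ 16 156 149]
longside [ 15 146  89]
short [ 16 160 140]
shortside [ 16 131  78]
canw [ 40   8 202]
canside [ 33  24 107]
board [ 19 123 187]
sb [ 21 108 193]
seatL [ 21 103 175]
cleat [ 12 155  92]
tin [ 68   6 159]
```

```bash
cat > m.py <<'E'
from h import *
def U(x0,y0,k,P): return [(x0+(x+.5)/k-.5,y0+(y+.5)/k-.5) for x,y in P]
def rect(n,c,lo,hi,roi,z,k=6):
    x0,y0,w,h=roi
    im=cv2.resize(c["image"][y0:y0+h,x0:x0+w],None,fx=k,fy=k,interpolation=cv2.INTER_CUBIC)
    hs=cv2.cvtColor(im,cv2.COLOR_RGB2HSV);m=cv2.inRange(hs,np.array(lo),np.array(hi))
    m=cv2.morphologyEx(m,cv2.MORPH_OPEN,np.ones((7,7)))
    cs=cv2.findContours(m,cv2.RETR_EXTERNAL,cv2.CHAIN_APPROX_NONE)[0]
    q=max(cs,key=cv2.contourArea)
    X=onz(c,U(x0,y0,k,q.reshape(-1,2)),z)
    r=cv2.minAreaRect((X[:,:2]*1000).astype(np.float32))
    b=cv2.boxPoints(r);e=max([b[1]-b[0],b[2]-b[1]],key=np.linalg.norm)
    print(n,"centre",np.round(np.array(r[0]),1),"size",np.round(r[1],1),"long ang",round(np.degrees(np.arctan2(e[1],e[0]))%180,1))
    return m
E
python3 - <<'E'
from m import *
import pickle;c,d=pickle.load(open("c0.pkl","rb"))
rect("long",c,(8,125,120),(17,255,255),(236,168,46,28),.057)
rect("short",c,(8,125,115),(17,255,255),(284,176,30,24),.057)
rect("canister top",c,(0,0,150),(180,45,255),(280,195,34,32),.104)
rect("tin lid",c,(0,0,120),(180,45,255),(240,185,32,40),.122)
rect("seatL",c,(17,60,130),(30,140,255),(345,285,60,40),.028)
rect("seatS",c,(17,60,130),(30,140,255),(360,208,45,36),.028)
rect("sideboard",c,(17,70,130),(26,140,255),(105,200,95,130),.012,3)
E
```

```text
long centre [680.5  26.3] size [91.7 37.8] long ang 79.6
short centre [662.2 -75.4] size [52.5 36.7] long ang 81.9
canister top centre [598.3 -61.7] size [53. 53.] long ang 78.3
tin lid centre [615.1  37.6] size [58.4 58.8] long ang 179.7
seatL centre [ 355.1 -272.2] size [103.3  49.9] long ang 82.7
seatS centre [ 563.7 -299.4] size [63.6 49.6] long ang 82.9
sideboard centre [469.2 319.4] size [173.1 263.5] long ang 171.0
```

```bash
cat > g.py <<'E'
from h import *
import sys
# usage: g.py x y z jawangle(deg mod 180) in mm -> roll needed, then tool shift after the roll
a=[float(v) for v in sys.argv[1:]]
p,R,s=tool();th=np.degrees(np.arctan2(R[1,1],R[0,1]))
d=(a[3]-th+90)%180-90
R2=Ro.from_rotvec([0,0,np.radians(d)]).as_matrix()@R
v=R2.T@(np.array(a[:3])/1000-p)
print("t",s["time_s"],"tcp",p,"jaw",round(th%180,1),"tilt",R[:2,0],"F",np.array(s["contact_force"]),"w",s["gripper_width"],"j6",s["joints"][5])
print("roll rad",round(-np.radians(d),3),"shift mm",np.round(v*1000,1))
E
python3 g.py 615.1 37.6 226 79.3
```

```text
t 0.2 tcp [0.2096 0.6413 0.226 ] jaw 71.9 tilt [-0.0002 -0.001 ] F [0.5638 0.5421 0.0547] w 0.08747681042596608 j6 -16.50827503208279
roll rad -0.129 shift mm [   0.6  518.  -510.5]
```

```bash
python3 -m creep '{"jaw":[-1,-1,-1,-1,-1,-1,-1,-1,-1,-1],"translation":[[0,0,0],[0,32,-32],[0,32,-32],[0,32,-32],[0,32,-32],[0,32,-32],[0,32,-32],[0,32,-32],[0,32,-32],[0,32,-32]],"roll":[-0.129,0,0,0,0,0,0,0,0,0]}' 25; python3 g.py 615.1 37.6 226 79.3
```

```text
time_s: 1.2
tcp_pos: [0.4639, 0.268, 0.2268]
eef_rot: [-116.8, 90.0, 52.5]
contact_force: [1.4, 1.2, 0.4]
gripper_width: 0.0875
t 1.2 tcp [0.4639 0.268  0.2268] jaw 79.3 tilt [0.0004 0.0005] F [1.4443 1.2096 0.4485] w 0.0875024063428932 j6 28.325441457247997
roll rad 0.0 shift mm [   0.8  198.4 -191.3]
```

```bash
python3 -m creep '{"jaw":[-1,-1,-1,-1,-1,-1,-1,-1,-1,-1],"translation":[[0,30,-30],[0,30,-30],[0,30,-30],[0,30,-30],[0,0,0],[0,0,0],[0,0,0],[0,0,0],[0,0,0],[0,0,0]],"roll":[0,0,0,0,0,0,0,0,0,0]}'; python3 g.py 615.1 37.6 226 79.3
```

```text
time_s: 2.2
tcp_pos: [0.5756, 0.1056, 0.2268]
eef_rot: [-131.6, 90.0, 37.8]
contact_force: [-0.0, 0.3, -0.2]
gripper_width: 0.088
t 2.2 tcp [0.5756 0.1056 0.2268] jaw 79.4 tilt [0.0003 0.0002] F [-0.0408  0.27   -0.1948] w 0.08796030546074565 j6 49.869403527966824
roll rad 0.002 shift mm [  0.8  59.5 -51.4]
```

The shifts are in metres. My mm entries were clipped to 50 mm per row, which did no harm. I'll use metres from now on.

```bash
python3 -m creep '{"jaw":[-1,-1,-1,-1,-1,-1,-1,-1,-1,-1],"translation":[[0,0.03,-0.026],[0,0.0295,-0.0255],[0,0,0],[0,0,0],[0.04,0,0],[0.04,0,0],[0,0,0],[0,0,0],[0,0,0],[0,0,0]],"roll":[0,0,0,0,0,0,0,0,0,0]}'; python3 g.py 615.1 37.6 68 79.3; python3 - <<'E'
from h import *
c=capture("top");crop(c,"pics/a1.png",200,130,160,130,4)
d=capture("side");crop(d,"pics/a1s.png",180,80,220,190,3)
E
```

```text
time_s: 3.2
tcp_pos: [0.6167, 0.0372, 0.149]
eef_rot: [-154.4, 89.8, 14.9]
contact_force: [0.1, -0.0, -1.1]
gripper_width: 0.0877
t 3.2 tcp [0.6167 0.0372 0.149 ] jaw 79.3 tilt [0.0036 0.0009] F [ 0.1483 -0.0344 -1.121 ] w 0.08772567117913634 j6 57.76740168220603
roll rad 0.001 shift mm [81.   0.1  1.9]
```

View pics/a1s.png

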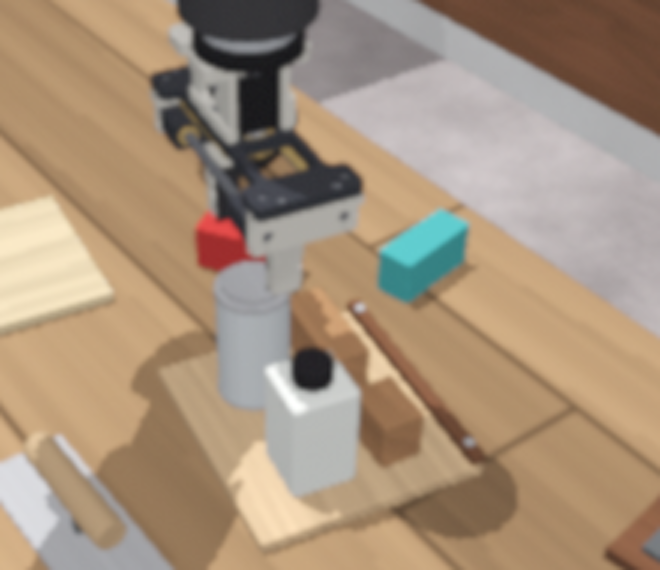

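View pics/a1.png

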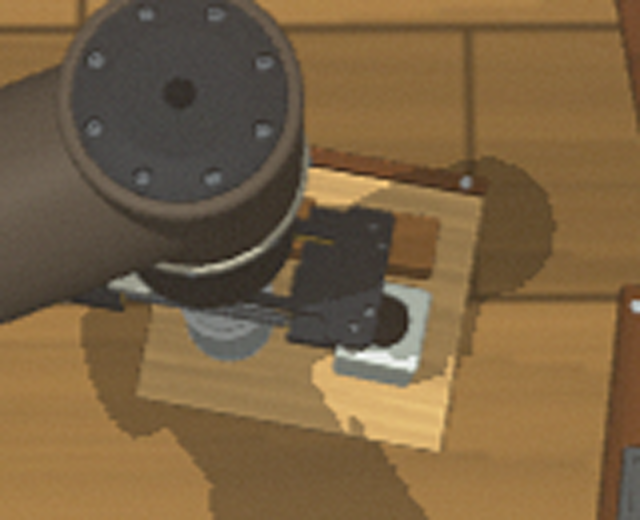

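```bash
python3 -m creep '{"jaw":[-0.9,-0.9,-0.9,-0.9,-0.9,-0.9,0,0.3,0.5,0.5],"translation":[[0.02,0,0.001],[0.02,0,0],[0.02,0,0],[0.015,0,0],[0.006,0,0],[0,0,0],[0,0,0],[0,0,0],[0,0,0],[0,0,0]],"roll":[0,0,0,0,0,0,0,0,0,0]}' 25; python3 g.py 615.1 37.6 68 79.3
```

```text
time_s: 4.3
tcp_pos: [0.6147, 0.0368, 0.0662]
eef_rot: [-157.3, 90.0, 12.0]
contact_force: [-0.7, -0.4, 2.3]
gripper_width: 0.0577
t 4.3 tcp [0.6147 0.0368 0.0662] jaw 79.3 tilt [0.0008 0.0002] F [-0.6761 -0.3795  2.305 ] w 0.05771588716561124 j6 57.71775312674514
roll rad -0.0 shift mm [-1.8 -0.9 -0.2]
```

```bash
python3 -m creep '{"jaw":[1,1,1,1,1,1,1,1,1,1],"translation":[[0,0,0],[0,0,0],[-0.01,0,0],[-0.025,0,0],[-0.025,0,0],[-0.025,0,0],[-0.015,0,0],[0,0,0],[0,0,0],[0,0,0]],"roll":[0,0,0,0,0,0,0,0,0,0]}' 25; python3 g.py 528 310 168 79.3
```

```text
time_s: 5.3
tcp_pos: [0.6135, 0.0366, 0.1641]
eef_rot: [20.3, 89.9, -170.4]
contact_force: [0.5, -0.6, -3.1]
gripper_width: 0.0577
t 5.3 tcp [0.6135 0.0366 0.1641] jaw 79.3 tilt [-0.0024 -0.0004] F [ 0.4636 -0.648  -3.0729] w 0.05765755317867857 j6 57.718575071985136
roll rad -0.0 shift mm [  -3.8 -252.8  134.8]
```

```bash
python3 -m creep '{"jaw":[1,1,1,1,1,1,1,1,1,1],"translation":[[-0.002,-0.015,0.008],[-0.002,-0.03,0.016],[0,-0.034,0.018],[0,-0.034,0.018],[0,-0.034,0.018],[0,-0.034,0.018],[0,-0.034,0.018],[0,-0.025,0.014],[0,-0.012,0.007],[0,0,0]],"roll":[0,0,0,0,0,0,0,0,0,0]}'; python3 g.py 528 310 68 79.3
```

```text
time_s: 6.3
tcp_pos: [0.5274, 0.3113, 0.1686]
eef_rot: [50.0, 89.9, -140.6]
contact_force: [0.2, 0.8, -3.4]
gripper_width: 0.0576
t 6.3 tcp [0.5274 0.3113 0.1686] jaw 79.4 tilt [-0.001  -0.0008] F [ 0.1542  0.7849 -3.3712] w 0.05763522155360896 j6 30.658147639610522
roll rad 0.002 shift mm [100.6   1.   -0.9]
```

```bash
python3 -m creep '{"jaw":[1,1,1,1,1,1,1,1,1,1],"translation":[[0.02,0,0],[0.03,0,0],[0.025,0,0],[0.015,0,0],[0.006,0,0],[0.003,0,0],[0.001,0,0],[0.001,0,0],[0,0,0],[0,0,0]],"roll":[0,0,0,0,0,0,0,0,0,0]}'; python3 g.py 528 310 66.5 79.3
```

```text
time_s: 7.3
tcp_pos: [0.5289, 0.3097, 0.0692]
eef_rot: [-125.4, 89.9, 43.9]
contact_force: [-0.1, 1.0, -2.5]
gripper_width: 0.0575
t 7.3 tcp [0.5289 0.3097 0.0692] jaw 79.3 tilt [0.0007 0.0007] F [-0.0809  1.043  -2.4904] w 0.05748902374580735 j6 30.705974996328028
roll rad 0.0 shift mm [ 2.7 -0.1  0.9]
```

```bash
python3 -m creep '{"jaw":[1,1,1,1,1,0.3,-0.3,-0.8,-0.8,-0.8],"translation":[[0.001,0,0],[0.001,0,0],[0.001,0,0],[0,0,0],[0,0,0],[0,0,0],[0,0,0],[0,0,0],[0,0,0],[0,0,0]],"roll":[0,0,0,0,0,0,0,0,0,0]}'; python3 g.py 528 310 66.5 79.3
```

```text
time_s: 8.3
tcp_pos: [0.5286, 0.3095, 0.0652]
eef_rot: [12.0, 90.0, -178.7]
contact_force: [-0.2, 0.3, -2.1]
gripper_width: 0.0755
t 8.3 tcp [0.5286 0.3095 0.0652] jaw 79.3 tilt [-0.0002 -0.    ] F [-0.2084  0.2977 -2.1046] w 0.07554180626292786 j6 30.70553840437833
roll rad -0.0 shift mm [-1.3 -0.3  0.7]
```

```bash
python3 -m creep '{"jaw":[-1,-1,-1,-1,-1,-1,-1,-1,-1,-1],"translation":[[-0.02,0,0],[-0.035,0,0],[-0.04,0,0],[-0.015,0,0],[0,0,0],[0,0.03,-0.012],[0,0.035,-0.014],[0,0.035,-0.014],[0,0.035,-0.014],[0,0.035,-0.014]],"roll":[0,0,0,0,0,0,0,0,0,0.014]}'; python3 g.py 598.3 -62 64 78.5
```

```text
time_s: 9.3
tcp_pos: [0.5636, 0.1282, 0.1746]
eef_rot: [38.4, 89.9, -153.1]
contact_force: [0.3, -0.0, 0.6]
gripper_width: 0.0877
t 9.3 tcp [0.5636 0.1282 0.1746] jaw 78.5 tilt [-0.0011 -0.0005] F [ 0.3042 -0.0412  0.5582] w 0.08766692312929641 j6 46.314474400756296
roll rad 0.0 shift mm [110.7 179.4 -72.1]
```

```bash
python3 - <<'E'
from m import *
c=capture("top");crop(c,"pics/a2.png",90,120,250,220,3)
E
```

```text
(no output)
```

View pics/a2.png

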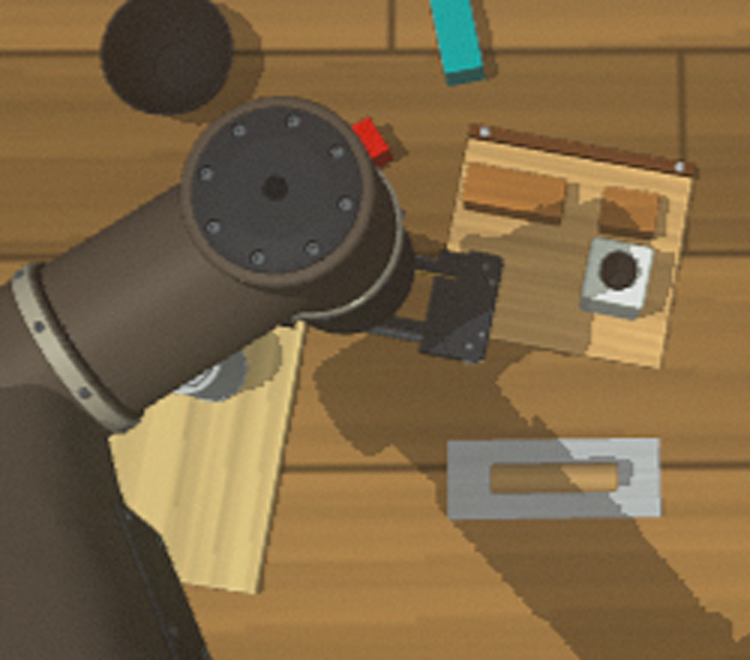

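```bash
python3 -m creep '{"jaw":[-1,-1,-1,-1,-1,-1,-1,-1,-1,-1],"translation":[[0,0.038,-0.015],[0,0.038,-0.015],[0,0.038,-0.015],[0,0.035,-0.014],[0,0.022,-0.009],[0,0.008,-0.003],[0,0,0],[0,0,0],[0,0,0],[0,0,0]],"roll":[0,0,0,0,0,0,0,0,0,0]}'; python3 g.py 598.3 -62 66 78.5;python3 - <<'E'
from m import *
c=capture("side");crop(c,"pics/a3.png",180,80,220,190,3)
E
```

```text
time_s: 10.35
tcp_pos: [0.5977, -0.0587, 0.1756]
eef_rot: [-122.3, 90.0, 46.3]
contact_force: [0.3, -0.9, -0.4]
gripper_width: 0.0881
t 10.35 tcp [ 0.5977 -0.0587  0.1756] jaw 78.6 tilt [0.0001 0.0001] F [ 0.2914 -0.8872 -0.4212] w 0.0881080196711732 j6 65.56737443686204
roll rad 0.001 shift mm [109.6   3.1  -1.2]
```

View pics/a3.png

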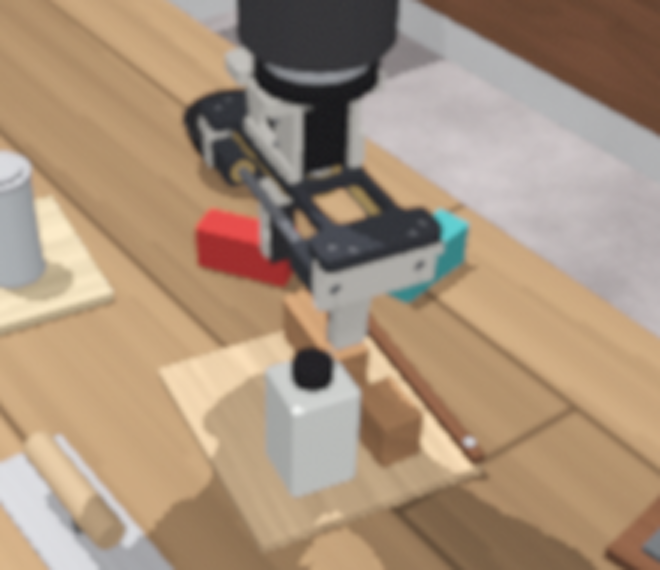

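```bash
python3 -m creep '{"jaw":[-1,-1,-1,-1,-1,-1,-1,-1,-1,-1],"translation":[[0,0.003,-0.001],[0.02,0,0],[0.025,0,0],[0.025,0,0],[0.02,0,0],[0.012,0,0],[0.006,0,0],[0,0,0],[0,0,0],[0,0,0]],"roll":[0.001,0,0,0,0,0,0,0,0,0]}'; python3 g.py 598.3 -62 66 78.5
```

```text
time_s: 11.4
tcp_pos: [0.5989, -0.0628, 0.0687]
eef_rot: [-161.7, 89.9, 6.8]
contact_force: [-0.0, 0.9, 0.0]
gripper_width: 0.0877
t 11.4 tcp [ 0.5989 -0.0628  0.0687] jaw 78.4 tilt [0.0018 0.0002] F [-0.0013  0.9113  0.0112] w 0.08771552928064504 j6 65.84661271223648
roll rad -0.001 shift mm [ 2.7 -0.7  0.7]
```

```bash
python3 -m creep '{"jaw":[-0.6,-0.3,0,0.2,0.4,0.6,0.8,1,1,1],"translation":[[0,0,0],[0,0,0],[0,0,0],[0,0,0],[0,0,0],[0,0,0],[0,0,0],[0,0,0],[0,0,0],[0,0,0]],"roll":[0,0,0,0,0,0,0,0,0,0]}' 25; python3 g.py 598.3 -62 66 78.5
```

```text
time_s: 12.4
tcp_pos: [0.5981, -0.0631, 0.0676]
eef_rot: [74.0, 90.0, -117.5]
contact_force: [-0.7, -3.2, 1.9]
gripper_width: 0.0543
t 12.4 tcp [ 0.5981 -0.0631  0.0676] jaw 78.4 tilt [-0.0001 -0.0002] F [-0.7293 -3.2201  1.9146] w 0.054297787298132866 j6 65.84560151080771
roll rad -0.001 shift mm [ 1.6 -1.1 -0. ]
```

```bash
python3 -m creep '{"jaw":[1,1,1,1,1,1,1,1,1,1],"translation":[[-0.01,0,0],[-0.025,0,0],[-0.03,0,0],[-0.03,0,0],[-0.02,0,0],[-0.01,0,0],[0,0,0],[0,0,0],[0,0,0],[0,0,0]],"roll":[0,0,0,0,0,0,0,0,0,0]}'; python3 g.py 410 329 190 79.3
```

```text
time_s: 13.4
tcp_pos: [0.5975, -0.063, 0.1912]
eef_rot: [18.2, 89.9, -173.4]
contact_force: [-0.2, -0.4, -4.6]
gripper_width: 0.0542
t 13.4 tcp [ 0.5975 -0.063   0.1912] jaw 78.4 tilt [-0.0023 -0.0003] F [-0.1942 -0.3638 -4.6474] w 0.054221781232584795 j6 65.84345307295858
roll rad -0.015 shift mm [   1.5 -350.3  257. ]
```

```bash
python3 -m creep '{"jaw":[1,1,1,1,1,1,1,1,1,1],"translation":[[0,-0.016,0.012],[0,-0.03,0.0225],[0,-0.034,0.026],[0,-0.034,0.026],[0,-0.034,0.026],[0,-0.034,0.026],[0,-0.034,0.026],[0,-0.034,0.026],[0,-0.034,0.026],[0,-0.03,0.0225]],"roll":[0,0,0,0,0,0,0,0,0,0]}'; python3 g.py 410 329 68 78.4
```

```text
time_s: 14.4
tcp_pos: [0.4256, 0.2942, 0.1922]
eef_rot: [54.4, 90.0, -137.1]
contact_force: [0.9, 0.4, -5.1]
gripper_width: 0.0539
t 14.4 tcp [0.4256 0.2942 0.1922] jaw 78.5 tilt [-0.0003 -0.0003] F [ 0.9228  0.4215 -5.0708] w 0.05389366912569378 j6 22.07042566705644
roll rad 0.001 shift mm [124.2 -31.   22.3]
```

```bash
python3 -m creep '{"jaw":[1,1,1,1,1,1,1,1,1,1],"translation":[[0,-0.017,0.012],[0,-0.01,0.007],[0,0,0],[0.015,0,0],[0.03,0,0],[0.035,0,0],[0.025,0,0],[0.01,0,0],[0.003,0,0],[0,0,0]],"roll":[0,0,0,0,0,0,0,0,0,0]}'; python3 g.py 410 329 68 78.4
```

```text
time_s: 15.4
tcp_pos: [0.4143, 0.3229, 0.0751]
eef_rot: [-150.6, 90.0, 17.8]
contact_force: [0.3, -0.3, -3.9]
gripper_width: 0.054
t 15.4 tcp [0.4143 0.3229 0.0751] jaw 78.4 tilt [0.0005 0.0002] F [ 0.333  -0.2925 -3.8529] w 0.053996179129332376 j6 19.043202328807514
roll rad 0.0 shift mm [ 7.1 -5.1  5.5]
```

```bash
python3 -m creep '{"jaw":[1,1,1,1,1,1,1,1,1,1],"translation":[[0.003,0,0],[0.002,0,0],[0.001,0,0],[0.001,0,0],[0,0,0],[0,0,0],[0,0,0],[0,0,0],[0,0,0],[0,0,0]],"roll":[0,0,0,0,0,0,0,0,0,0]}'; python3 g.py 410 329 68 78.4
```

```text
time_s: 16.4
tcp_pos: [0.4138, 0.3229, 0.0676]
eef_rot: [-122.0, 90.0, 46.4]
contact_force: [-0.9, -0.9, -3.8]
gripper_width: 0.0541
t 16.4 tcp [0.4138 0.3229 0.0676] jaw 78.4 tilt [0.0001 0.0001] F [-0.8646 -0.8515 -3.826 ] w 0.05408757812236734 j6 19.030609772950136
roll rad 0.001 shift mm [-0.4 -5.2  4.9]
```

Force still shows the full weight, so I'll lower it a little more until it touches.

```bash
python3 -m creep '{"jaw":[1,1,1,1,1,1,1,1,1,1],"translation":[[0.001,0,0],[0,0,0],[0,0,0],[0.001,0,0],[0,0,0],[0,0,0],[0,0,0],[0,0,0],[0,0,0],[0,0,0]],"roll":[0,0,0,0,0,0,0,0,0,0]}'; python3 g.py 410 329 68 78.4
```

```text
time_s: 17.4
tcp_pos: [0.4138, 0.3225, 0.0672]
eef_rot: [169.0, 90.0, -22.5]
contact_force: [-6.3, -4.3, 14.9]
gripper_width: 0.0541
t 17.4 tcp [0.4138 0.3225 0.0672] jaw 78.5 tilt [ 0.0006 -0.0003] F [-6.2535 -4.2586 14.9026] w 0.05408998097221586 j6 19.02907348369362
roll rad 0.001 shift mm [-0.8 -5.6  5.1]
```

```bash
python3 -m creep '{"jaw":[1,0.5,0,-0.5,-1,-1,-1,-1,-1,-1],"translation":[[-0.001,0,0],[0,0,0],[0,0,0],[0,0,0],[0,0,0],[0,0,0],[0,0,0],[-0.02,0,0],[-0.035,0,0],[-0.04,0,0]],"roll":[0,0,0,0,0,0,0,0,0,0]}'; python3 g.py 680.5 26 165 169.6
```

```text
time_s: 18.4
tcp_pos: [0.4132, 0.3222, 0.1616]
eef_rot: [68.6, 89.8, -123.0]
contact_force: [0.8, 1.0, 0.0]
gripper_width: 0.0875
t 18.4 tcp [0.4132 0.3222 0.1616] jaw 78.4 tilt [-0.0016 -0.0024] F [0.8006 1.0202 0.0437] w 0.08752181336144975 j6 19.03120225105295
roll rad 1.55 shift mm [  -4.5 -316.3 -243. ]
```

```bash
python3 -m creep '{"jaw":[-1,-1,-1,-1,-1,-1,-1,-1,-1,-1],"translation":[[-0.005,0,0],[-0.005,0,0],[0,0,0],[0,0,0],[0,0,0],[0,0,0],[0,0,0],[0,0,0],[0,0,0],[0,0,0]],"roll":[0.148,0.148,0.148,0.148,0.148,0.148,0.148,0.148,0.148,0.148]}'; python3 g.py 680.5 26 165 169.6;python3 - <<'E'
from m import *
c=capture("top");crop(c,"pics/a4.png",60,120,290,220,2.7)
c=capture("side");crop(c,"pics/a4s.png",100,80,280,200,2.8)
E
```

```text
time_s: 19.4
tcp_pos: [0.4137, 0.3229, 0.1715]
eef_rot: [155.6, 90.0, -121.1]
contact_force: [-0.6, 0.4, 0.2]
gripper_width: 0.0875
t 19.4 tcp [0.4137 0.3229 0.1715] jaw 173.3 tilt [-0. -0.] F [-0.5542  0.3696  0.2309] w 0.08752508475073015 j6 -66.11442940232962
roll rad 0.064 shift mm [   6.5 -316.  -243.9]
```

View pics/a4s.png

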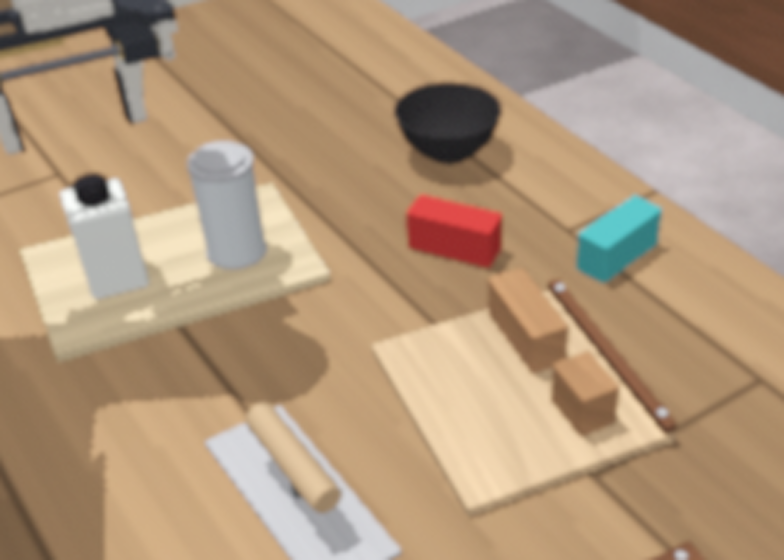

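```bash
python3 -m creep '{"jaw":[-1,-1,-1,-1,-0.4,-0.4,-0.4,-0.4,-0.4,-0.4],"translation":[[0,0,0],[0,-0.036,-0.028],[0,-0.036,-0.028],[0,-0.036,-0.028],[0,-0.036,-0.028],[0,-0.036,-0.028],[0,-0.036,-0.028],[0,-0.036,-0.028],[0,-0.036,-0.028],[0,-0.02,-0.0155]],"roll":[0.064,0,0,0,0,0,0,0,0,0]}'; python3 g.py 680.3 25.5 31 169.6
```

```text
time_s: 20.5
tcp_pos: [0.677, 0.0306, 0.1709]
eef_rot: [157.1, 90.0, -122.7]
contact_force: [-0.3, 0.4, 0.1]
gripper_width: 0.0613
t 20.5 tcp [0.677  0.0306 0.1709] jaw 170.2 tilt [-0.0004 -0.0006] F [-0.2925  0.3861  0.1419] w 0.06132475181237023 j6 -28.888196897769625
roll rad 0.01 shift mm [139.9  -4.2  -4.3]
```

```bash
python3 -m creep '{"jaw":[-0.4,-0.4,-0.4,-0.4,-0.4,-0.4,-0.4,-0.4,-0.4,-0.4],"translation":[[0,-0.004,-0.004],[0.02,0,0],[0.03,0,0],[0.03,0,0],[0.01,0,0],[0,0,0],[0,0,0],[0,0,0],[0,0,0],[0,0,0]],"roll":[0,0,0,0,0,0,0,0,0,0]}'; python3 g.py 680.3 25.5 31 169.6;python3 - <<'E'
from m import *
c=capture("side");crop(c,"pics/a5s.png",200,80,200,190,3.1)
E
```

```text
time_s: 21.5
tcp_pos: [0.679, 0.0289, 0.0826]
eef_rot: [-63.8, 89.9, 16.2]
contact_force: [0.0, 0.2, -0.6]
gripper_width: 0.061
t 21.5 tcp [0.679  0.0289 0.0826] jaw 170.0 tilt [0.0016 0.0005] F [ 0.0228  0.2453 -0.5526] w 0.061035643029232756 j6 -28.845356236830025
roll rad 0.007 shift mm [51.6 -1.8 -3.2]
```

View pics/a5s.png

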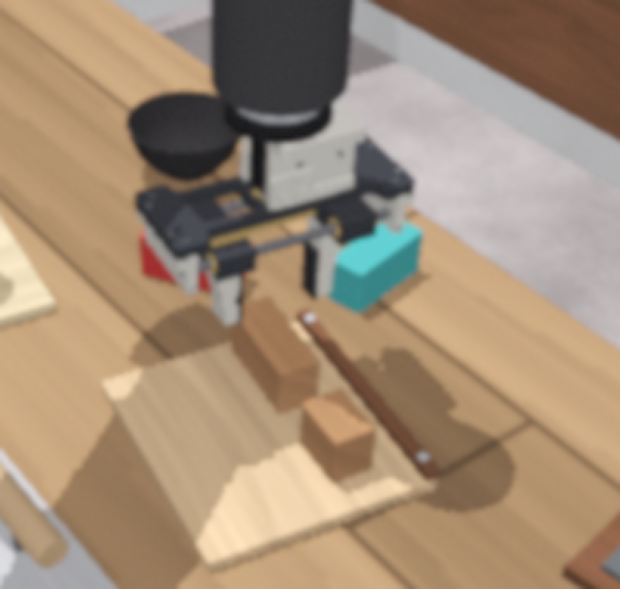

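```bash
python3 -m creep '{"jaw":[-0.4,-0.4,-0.4,-0.4,-0.4,-0.4,-0.2,0,0.3,1],"translation":[[0,-0.002,-0.003],[0.02,0,0],[0.02,0,0],[0.007,0,0],[0.002,0,0],[0,0,0],[0,0,0],[0,0,0],[0,0,0],[0,0,0]],"roll":[0.007,0,0,0,0,0,0,0,0,0]}' 20; python3 g.py 680.3 25.5 31 169.6
```

```text
time_s: 22.55
tcp_pos: [0.6801, 0.0255, 0.033]
eef_rot: [-57.4, 90.0, 22.2]
contact_force: [-0.1, -0.1, 2.3]
gripper_width: 0.0357
t 22.55 tcp [0.6801 0.0255 0.033 ] jaw 169.6 tilt [0.0004 0.0002] F [-0.1438 -0.1324  2.338 ] w 0.03572919201894017 j6 -28.944183862209375
roll rad -0.0 shift mm [ 2.  -0.2  0. ]
```

```bash
python3 -m creep '{"jaw":[1,1,1,1,1,1,1,1,1,1],"translation":[[0,0,0],[0,0,0],[0,0,0],[0,0,0],[-0.01,0,0],[-0.02,0,0],[-0.03,0,0],[-0.03,0,0],[-0.02,0,0],[0,0,0]],"roll":[0,0,0,0,0,0,0,0,0,0]}' 20; python3 g.py 354.5 -273 140 172.8;python3 - <<'E'
from m import *
c=capture("side");crop(c,"pics/a6s.png",200,80,200,190,3.1)
E
```

```text
time_s: 23.55
tcp_pos: [0.682, 0.0257, 0.1466]
eef_rot: [-69.0, 89.7, 10.6]
contact_force: [0.7, -0.3, -2.0]
gripper_width: 0.0357
t 23.55 tcp [0.682  0.0257 0.1466] jaw 169.6 tilt [0.006  0.0011] F [ 0.7029 -0.3148 -2.0115] w 0.035702791861277366 j6 -28.94422261887382
roll rad -0.056 shift mm [   4.3  287.5 -337.4]
```

View pics/a6s.png

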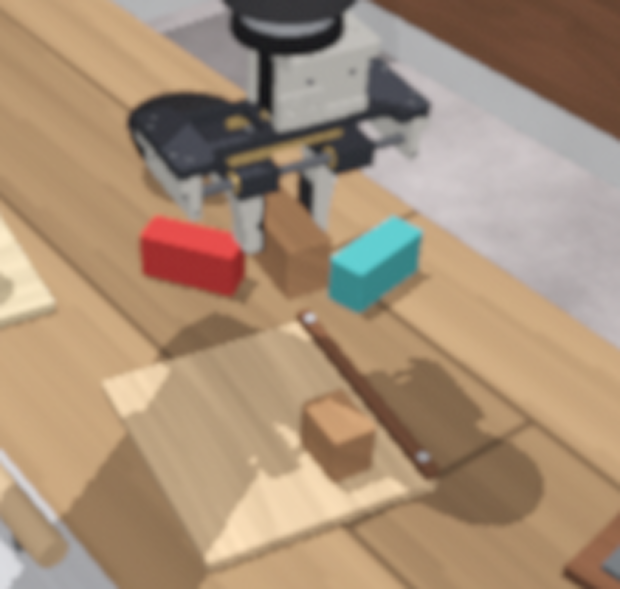

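```bash
python3 -m creep '{"jaw":[1,1,1,1,1,1,1,1,1,1],"translation":[[0,0,0],[0,0.013,-0.015],[0,0.025,-0.029],[0,0.026,-0.031],[0,0.026,-0.031],[0,0.026,-0.031],[0,0.026,-0.031],[0,0.026,-0.031],[0,0.026,-0.031],[0,0.026,-0.031]],"roll":[-0.056,0,0,0,0,0,0,0,0,0]}'; python3 g.py 355 -272.4 140 172.7
```

```text
time_s: 24.6
tcp_pos: [0.4267, -0.2065, 0.1415]
eef_rot: [84.8, 89.9, 167.6]
contact_force: [0.0, -0.8, 0.1]
gripper_width: 0.0354
t 24.6 tcp [ 0.4267 -0.2065  0.1415] jaw 172.8 tilt [-0.0018  0.0004] F [ 0.0166 -0.7514  0.0888] w 0.03541682214608169 j6 -5.227312522244624
roll rad 0.001 shift mm [  1.6  62.8 -74.5]
```

```bash
python3 -m creep '{"jaw":[1,1,1,1,1,1,1,1,1,1],"translation":[[0,0.025,-0.03],[0,0.018,-0.021],[0,0.012,-0.014],[0,0.006,-0.007],[0,0,0],[0,0,0],[0,0,0],[0,0,0],[0,0,0],[0,0,0]],"roll":[0,0,0,0,0,0,0,0,0,0]}'; python3 g.py 355 -272.4 49 172.7
```

```text
time_s: 25.6
tcp_pos: [0.3596, -0.2693, 0.1425]
eef_rot: [69.8, 90.0, 152.6]
contact_force: [-0.2, 0.2, -0.8]
gripper_width: 0.0358
t 25.6 tcp [ 0.3596 -0.2693  0.1425] jaw 172.8 tilt [-0.0001  0.0001] F [-0.2398  0.1573 -0.8084] w 0.035785498444090916 j6 4.376721750453987
roll rad 0.002 shift mm [93.5  4.2 -3.6]
```

```bash
python3 -m creep '{"jaw":[1,1,1,1,1,1,1,1,1,1],"translation":[[0,0.004,-0.0035],[0.02,0,0],[0.03,0,0],[0.017,0,0],[0,0,0],[0,0,0],[0,0,0],[0,0,0],[0,0,0],[0,0,0]],"roll":[0.001,0,0,0,0,0,0,0,0,0]}'; python3 g.py 355 -272.4 49 172.7;python3 - <<'E'
from m import *
c=capture("side");crop(c,"pics/a7s.png",180,230,230,190,3)
c=capture("top");crop(c,"pics/a7.png",335,190,110,150,4)
E
```

```text
time_s: 26.6
tcp_pos: [0.3552, -0.2726, 0.076]
eef_rot: [-95.7, 89.9, -13.0]
contact_force: [-0.4, 0.2, -1.3]
gripper_width: 0.036
t 26.6 tcp [ 0.3552 -0.2726  0.076 ] jaw 172.7 tilt [ 0.001  -0.0002] F [-0.3845  0.2159 -1.2519] w 0.03596682133187394 j6 4.8651664201465525
roll rad 0.0 shift mm [27.   0.3  0.2]
```

View pics/a7s.png

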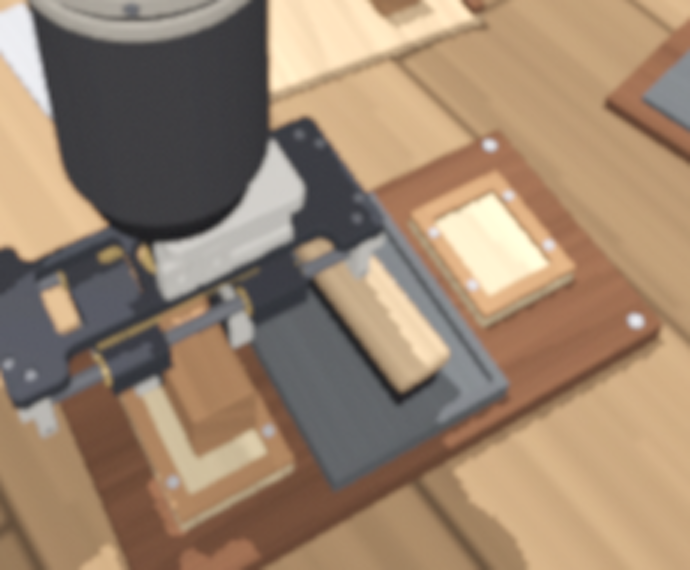

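View pics/a7.png

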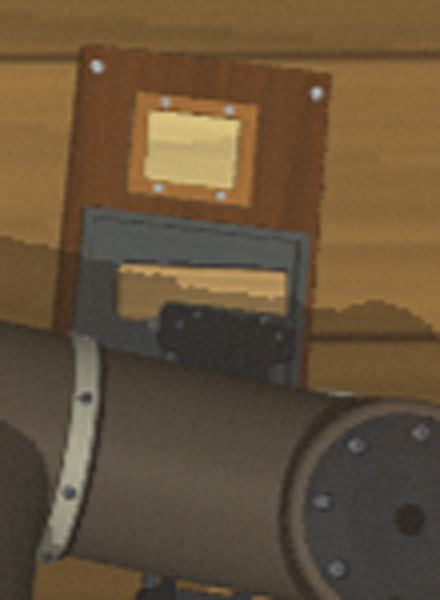

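```bash
python3 -m creep '{"jaw":[1,1,1,1,1,1,1,1,1,1],"translation":[[0.01,0,0],[0.007,0,0],[0.004,0,0],[0.002,0,0],[0.002,0,0],[0.001,0,0],[0,0,0],[0,0,0],[0,0,0],[0,0,0]],"roll":[0,0,0,0,0,0,0,0,0,0]}'; python3 g.py 355 -272.4 49 172.7
```

```text
time_s: 27.7
tcp_pos: [0.3551, -0.2726, 0.0497]
eef_rot: [-100.6, 90.0, -17.9]
contact_force: [0.2, 0.7, -1.3]
gripper_width: 0.0359
t 27.7 tcp [ 0.3551 -0.2726  0.0497] jaw 172.7 tilt [ 0.0003 -0.0001] F [ 0.1776  0.6521 -1.296 ] w 0.03594681957180158 j6 4.863459581493628
roll rad 0.0 shift mm [0.7 0.1 0.2]
```

```bash
python3 -m creep '{"jaw":[1,1,1,0.6,0.2,0,-0.2,-0.2,-0.2,-0.2],"translation":[[0.001,0,0],[0,0,0],[0,0,0],[0,0,0],[0,0,0],[0,0,0],[0,0,0],[0,0,0],[-0.02,0,0],[-0.03,0,0]],"roll":[0,0,0,0,0,0,0,0,0,0]}'; python3 g.py 355 -272.4 49 172.7
```

```text
time_s: 28.7
tcp_pos: [0.3536, -0.2721, 0.0977]
eef_rot: [81.5, 89.8, 164.2]
contact_force: [0.1, -0.1, 0.5]
gripper_width: 0.0527
t 28.7 tcp [ 0.3536 -0.2721  0.0977] jaw 172.7 tilt [-0.0041  0.0012] F [ 0.1399 -0.1142  0.5208] w 0.05270088027488722 j6 4.8657381498458765
roll rad 0.0 shift mm [48.7 -1.6 -0.1]
```

```bash
python3 -m creep '{"jaw":[-0.4,-0.4,-0.4,-0.4,-0.4,-0.4,-0.4,-0.4,-0.4,-0.4],"translation":[[-0.03,0,0],[-0.03,0,0],[0,0,0],[0,-0.02,0.02],[0,-0.025,0.025],[0,-0.025,0.025],[0,-0.025,0.025],[0,-0.025,0.025],[0,-0.025,0.025],[0,-0.025,0.025]],"roll":[0,0,0,0,0,0,0,0,0,0]}'; python3 g.py 662 -75.5 140 171.5;python3 - <<'E'
from m import *
c=capture("side");crop(c,"pics/a8s.png",180,230,230,190,3)
c=capture("top");crop(c,"pics/a8.png",335,190,110,150,4)
E
```

```text
time_s: 29.7
tcp_pos: [0.546, -0.1244, 0.1579]
eef_rot: [95.8, 90.0, 178.6]
contact_force: [0.4, 0.4, 1.1]
gripper_width: 0.0614
t 29.7 tcp [ 0.546  -0.1244  0.1579] jaw 172.7 tilt [-0.0007  0.    ] F [0.3998 0.3882 1.1191] w 0.06144002223556215 j6 -14.462444939814729
roll rad 0.021 shift mm [  17.8 -107.5   65.5]
```

View pics/a8s.png

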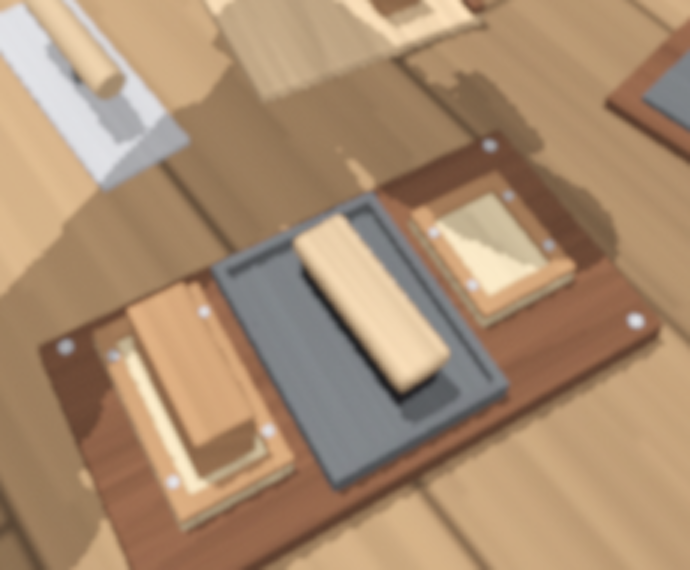

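View pics/a8.png

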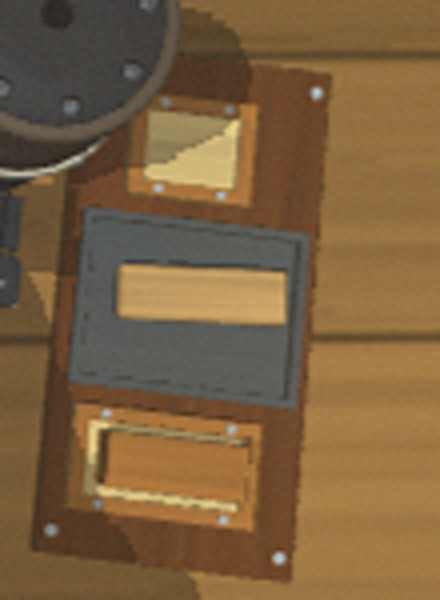

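```bash
python3 - <<'E'
from m import *
c=capture("top")
rect("long",c,(8,125,110),(16,255,255),(357,294,38,24),.073)
s=c["image"][300:312,358:398];
h=cv2.cvtColor(c["image"],cv2.COLOR_RGB2HSV)
print(h[306,355:402].tolist()[::3])
rect("short",c,(8,125,100),(17,255,255),(284,176,30,24),.057)
crop(c,"pics/a9.png",350,285,60,45,10)
E
```

```text
long centre [ 357.  -269.6] size [86.7 35.3] long ang 82.6
[[15, 159, 119], [20, 115, 153], [14, 145, 102], [15, 160, 171], [16, 162, 167], [15, 163, 171], [15, 167, 170], [15, 161, 171], [16, 171, 170], [15, 160, 169], [15, 162, 168], [15, 161, 166], [15, 165, 165], [15, 164, 165], [15, 163, 164], [14, 159, 104]]
short centre [ 697.8 -108.5] size [9.4 2.3] long ang 89.7
```

View pics/a9.png

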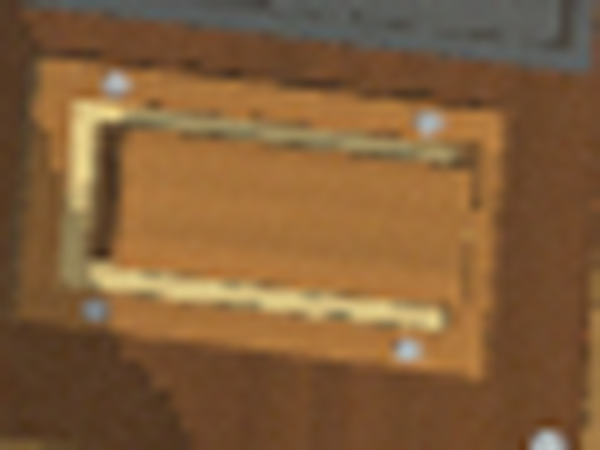

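```bash
python3 -m creep '{"jaw":[-0.4,-0.4,-0.4,-0.4,-0.4,-0.4,-0.4,-0.4,-0.4,-0.4],"translation":[[0,0,0],[0,-0.036,0.022],[0,-0.036,0.022],[0,-0.026,0.016],[0,-0.0085,0.0045],[0,0,0],[0.02,0,0],[0.02,0,0],[0.02,0,0],[0,0,0]],"roll":[0.016,0,0,0,0,0,0,0,0,0]}'; python3 g.py 662 -75.5 33 171.7
```

```text
time_s: 30.85
tcp_pos: [0.6562, -0.0779, 0.096]
eef_rot: [98.1, 89.7, 179.8]
contact_force: [-0.6, 0.2, -0.7]
gripper_width: 0.0617
t 30.85 tcp [ 0.6562 -0.0779  0.096 ] jaw 171.7 tilt [-0.0053  0.    ] F [-0.6193  0.1855 -0.7121] w 0.06173237767148508 j6 -18.340440225309173
roll rad -0.0 shift mm [63.  -5.7  3.3]
```

```bash
python3 -m creep '{"jaw":[-0.4,-0.4,-0.4,-0.4,-0.4,-0.4,-0.4,-0.4,-0.4,-0.4],"translation":[[0,0,0],[0,0,0],[0,0,0],[0,0,0],[0,0,0],[0,0,0],[0,0,0],[0,0,0],[0,0,0],[0,0,0]],"roll":[0,0,0,0,0,0,0,0,0,0]}'; python3 g.py 662 -75.5 33 171.7;python3 - <<'E'
from m import *
c=capture("side");crop(c,"pics/b1s.png",200,80,200,190,3.1)
E
```

```text
time_s: 31.85
tcp_pos: [0.6597, -0.0768, 0.0985]
eef_rot: [88.2, 90.0, 170.0]
contact_force: [-0.8, -0.0, -0.5]
gripper_width: 0.061
t 31.85 tcp [ 0.6597 -0.0768  0.0985] jaw 171.8 tilt [-0.0001  0.    ] F [-0.7951 -0.0466 -0.5038] w 0.060989148415395586 j6 -18.339184204437856
roll rad 0.002 shift mm [65.5 -2.1  1.6]
```

View pics/b1s.png

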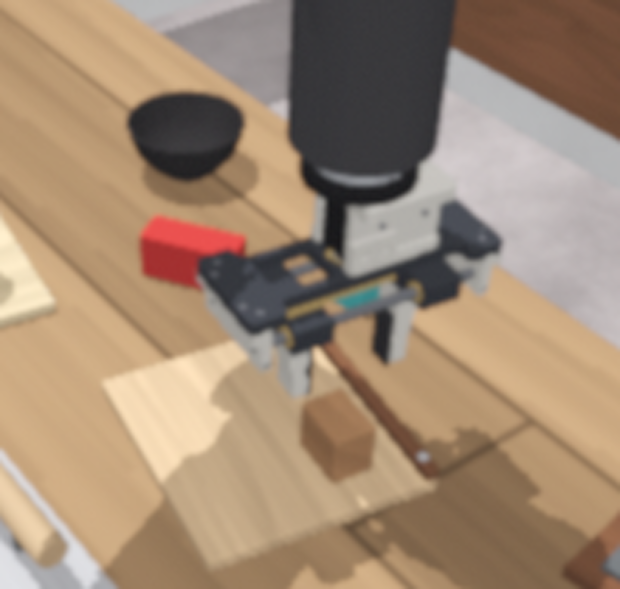

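```bash
python3 -m creep '{"jaw":[-0.4,-0.4,-0.4,-0.4,-0.4,-0.4,-0.4,-0.2,0,1],"translation":[[0,-0.002,0.0015],[0.02,0,0],[0.02,0,0],[0.015,0,0],[0.007,0,0],[0.003,0,0],[0,0,0],[0,0,0],[0,0,0],[0,0,0]],"roll":[0,0,0,0,0,0,0,0,0,0]}' 20; python3 g.py 662 -75.5 33 171.7
```

```text
time_s: 32.9
tcp_pos: [0.6623, -0.0755, 0.0343]
eef_rot: [-74.8, 89.9, 7.0]
contact_force: [0.2, -0.5, -0.0]
gripper_width: 0.0429
t 32.9 tcp [ 0.6623 -0.0755  0.0343] jaw 171.8 tilt [0.0011 0.0001] F [ 0.1631 -0.4591 -0.0271] w 0.04291832284619186 j6 -18.410355013436398
roll rad 0.002 shift mm [1.3 0.3 0. ]
```

```bash
python3 -m creep '{"jaw":[1,1,1,1,1,1,1,1,1,1],"translation":[[0,0,0],[0,0,0],[0,0,0],[0,0,0],[-0.01,0,0],[-0.02,0,0],[-0.03,0,0],[-0.03,0,0],[-0.02,0,0],[0,0,0]],"roll":[0,0,0,0,0,0,0,0,0,0]}' 20; python3 g.py 563.5 -299.5 140 172.8;python3 - <<'E'
from m import *
c=capture("side");crop(c,"pics/b2s.png",200,80,200,190,3.1)
E
```

```text
time_s: 33.9
tcp_pos: [0.664, -0.0756, 0.1478]
eef_rot: [-79.3, 89.6, 2.5]
contact_force: [0.7, -0.0, -0.7]
gripper_width: 0.0359
t 33.9 tcp [ 0.664  -0.0756  0.1478] jaw 171.8 tilt [0.0062 0.0003] F [ 0.7224 -0.0412 -0.6608] w 0.03591126949838906 j6 -18.408010957466555
roll rad -0.017 shift mm [   7.1   71.6 -234.8]
```

View pics/b2s.png

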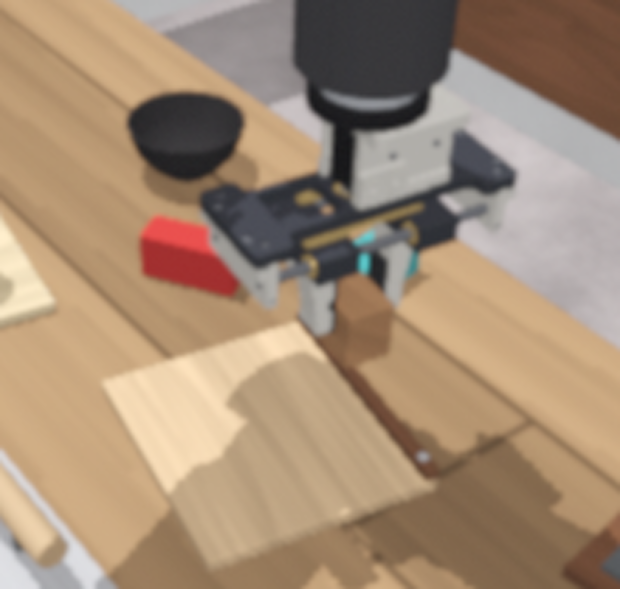

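```bash
python3 -m creep '{"jaw":[1,1,1,1,1,1,1,1,1,1],"translation":[[0,0,0],[0,0.006,-0.018],[0,0.01,-0.033],[0,0.01,-0.034],[0,0.01,-0.034],[0,0.01,-0.034],[0,0.01,-0.033],[0,0.008,-0.026],[0,0.005,-0.016],[0,0,0]],"roll":[-0.017,0,0,0,0,0,0,0,0,0]}'; python3 g.py 563.5 -299.5 50 172.8
```

```text
time_s: 34.95
tcp_pos: [0.5631, -0.295, 0.1426]
eef_rot: [85.5, 89.9, 168.2]
contact_force: [-0.2, -0.4, 0.1]
gripper_width: 0.0358
t 34.95 tcp [ 0.5631 -0.295   0.1426] jaw 172.6 tilt [-0.0019  0.0004] F [-0.1646 -0.3736  0.1269] w 0.03583435638669906 j6 2.7324561123480935
roll rad -0.003 shift mm [92.6 -1.2 -4.5]
```

```bash
python3 -m creep '{"jaw":[1,1,1,1,1,1,1,1,1,1],"translation":[[0,-0.001,-0.004],[0.02,0,0],[0.03,0,0],[0.017,0,0],[0,0,0],[0,0,0],[0,0,0],[0,0,0],[0,0,0],[0,0,0]],"roll":[-0.002,0,0,0,0,0,0,0,0,0]}'; python3 g.py 563.5 -299.5 50 172.8;python3 - <<'E'
from m import *
c=capture("side");crop(c,"pics/b3s.png",180,230,230,190,3)
E
```

```text
time_s: 35.95
tcp_pos: [0.5656, -0.2973, 0.0772]
eef_rot: [-94.4, 89.9, -11.5]
contact_force: [-0.8, 0.4, -0.5]
gripper_width: 0.0358
t 35.95 tcp [ 0.5656 -0.2973  0.0772] jaw 172.9 tilt [ 0.0011 -0.0002] F [-0.7999  0.3625 -0.4861] w 0.03578900328426962 j6 3.153335738550402
roll rad 0.002 shift mm [27.2  1.8 -2.5]
```

View pics/b3s.png

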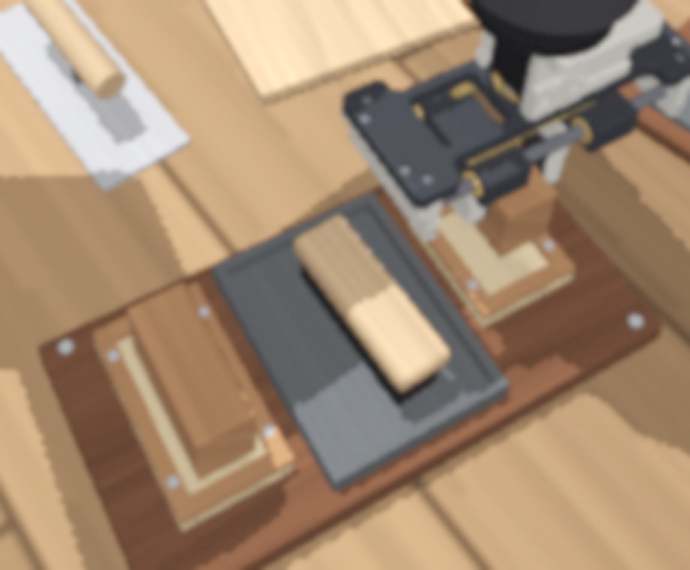

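```bash
python3 -m creep '{"jaw":[1,1,1,1,1,1,1,1,1,1],"translation":[[0,0.002,-0.0025],[0,0,0],[0.01,0,0],[0.007,0,0],[0.004,0,0],[0.002,0,0],[0.002,0,0],[0.001,0,0],[0,0,0],[0,0,0]],"roll":[0,0,0,0,0,0,0,0,0,0]}'; python3 g.py 563.5 -299.5 50 172.8
```

```text
time_s: 37.0
tcp_pos: [0.5632, -0.2995, 0.0508]
eef_rot: [-99.0, 90.0, -16.1]
contact_force: [-0.3, 0.2, -0.8]
gripper_width: 0.0358
t 37.0 tcp [ 0.5632 -0.2995  0.0508] jaw 172.9 tilt [ 0.0003 -0.0001] F [-0.2587  0.1633 -0.8176] w 0.035842440951735055 j6 3.3971808152641265
roll rad 0.002 shift mm [ 0.8 -0.3  0. ]
```

```bash
python3 -m creep '{"jaw":[1,1,1,1,0.6,0.2,0,-0.2,-0.2,-0.2],"translation":[[0.001,0,0],[0,0,0],[0,0,0],[0,0,0],[0,0,0],[0,0,0],[0,0,0],[0,0,0],[0,0,0],[0,0,0]],"roll":[0,0,0,0,0,0,0,0,0,0]}'; python3 g.py 563.5 -299.5 50 172.8
```

```text
time_s: 38.0
tcp_pos: [0.5628, -0.2994, 0.0493]
eef_rot: [79.7, 90.0, 162.6]
contact_force: [0.0, 0.7, 0.8]
gripper_width: 0.0521
t 38.0 tcp [ 0.5628 -0.2994  0.0493] jaw 172.9 tilt [-0.0005  0.0001] F [0.0339 0.7468 0.8359] w 0.052060731549785674 j6 3.39698577325148
roll rad 0.002 shift mm [-0.7 -0.7 -0. ]
```

```bash
python3 -m creep '{"jaw":[-0.2,-0.2,-0.2,-0.2,-0.2,-0.2,-0.2,-0.2,-0.2,-0.2],"translation":[[-0.02,0,0],[-0.03,0,0],[-0.04,0,0],[-0.03,0,0],[0,0,0.015],[0,0,0.035],[0,0,0.038],[0,0,0.038],[0,0,0.038],[0,0,0.038]],"roll":[0,0,0,0,0,0,0,0,0,0]}'; python3 g.py 413.8 322.8 190 78.5;python3 - <<'E'
from m import *
c=capture("side");crop(c,"pics/b4s.png",180,230,230,190,3)
c=capture("top");crop(c,"pics/b4.png",335,190,110,150,4)
E
```

```text
time_s: 39.0
tcp_pos: [0.5876, -0.0972, 0.169]
eef_rot: [86.4, 90.0, 169.3]
contact_force: [0.4, -0.1, 0.2]
gripper_width: 0.0522
t 39.0 tcp [ 0.5876 -0.0972  0.169 ] jaw 172.9 tilt [-0.0006  0.0001] F [ 0.3847 -0.1026  0.2147] w 0.05224496120736548 j6 -16.486008309625298
roll rad -1.494 shift mm [ -21.2 -376.9  254.1]
```

View pics/b4s.png

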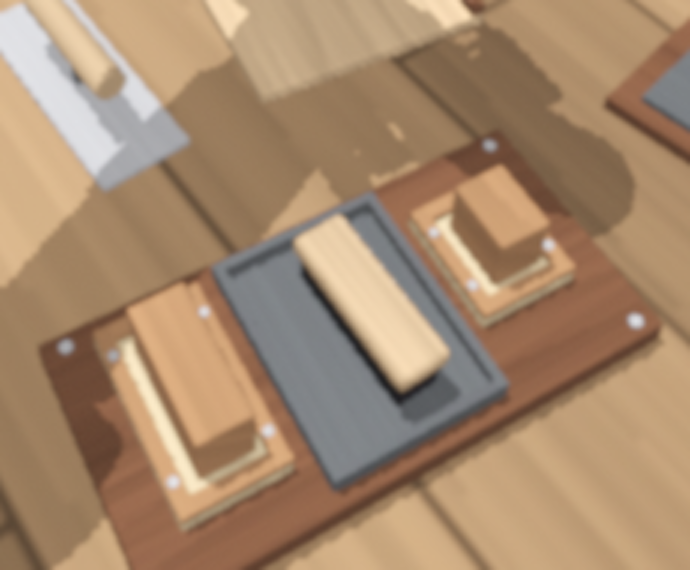

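View pics/b4.png

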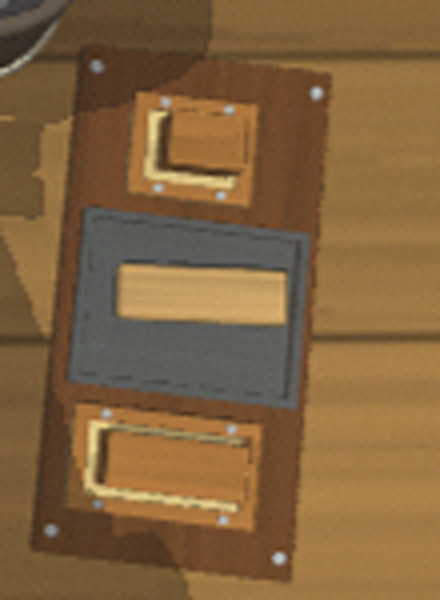

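```bash
python3 - <<'E'
from m import *
c=capture("top");d=capture("side")
crop(c,"pics/b5.png",360,205,45,40,14);crop(d,"pics/b5s.png",310,275,70,70,8)
E
```

```text
(no output)
```

View pics/b5.png

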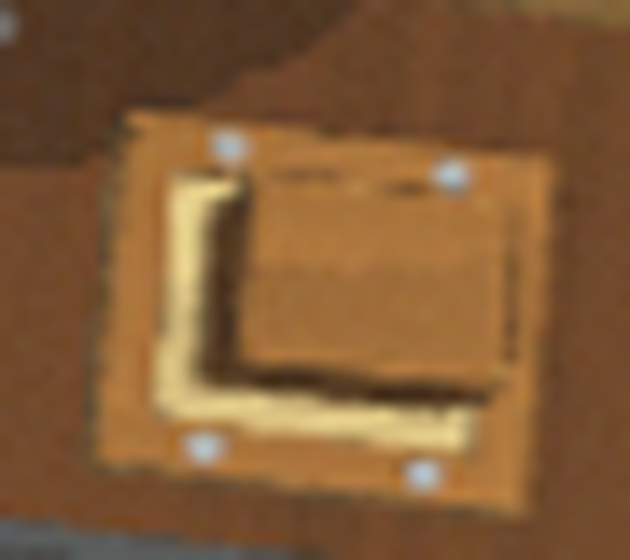

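View pics/b5s.png

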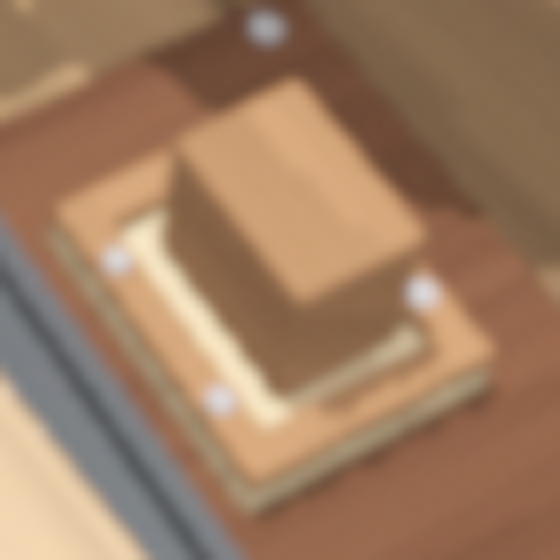

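```bash
python3 - <<'E'
from m import *
c=capture("top");d=capture("side")
for n,a,b in [("+x+y",(250,185),(293,80)),("-x-y",(500,390),(308,303)),("-x+y",(243,365),(175,150))]:
    print(n,*tri(c,U(360,205,14,[a])[0],d,U(310,275,8,[b])[0]))
print("base left-near edge on floor .028:",onz(c,U(360,205,14,[(205,378),(470,408)]),.028))
print("pocket left-near corner", onz(c,U(360,205,14,[(160,410),(470,448)]),.028))
E
```

```text
+x+y [ 0.5839 -0.2778  0.0686] 0.0017089710214107142
-x-y [ 0.5454 -0.3232  0.0673] 0.0016923417835096454
-x+y [ 0.5499 -0.2754  0.0663] 0.00040529481899519496
base left-near edge on floor .028: [[ 0.5513 -0.276   0.028 ]
 [ 0.5453 -0.3267  0.028 ]]
pocket left-near corner [[ 0.5452 -0.2672  0.028 ]
 [ 0.5376 -0.3263  0.028 ]]
```

```bash
python3 -m creep '{"jaw":[-0.2,-0.2,-0.2,-0.4,-0.6,-0.8,-1,-1,-1,-1],"translation":[[-0.01,0,0],[-0.01,0,0],[0,0,0],[0,0,0],[0,0,0],[0,0,0],[0,0,0],[0,0,0],[0,0,0],[0,0,0]],"roll":[-0.148,-0.148,-0.148,-0.148,-0.148,-0.148,-0.148,-0.148,-0.148,-0.148]}'; python3 g.py 413.8 322.8 190 78.45
```

```text
time_s: 40.3
tcp_pos: [0.5877, -0.1004, 0.1893]
eef_rot: [19.2, 90.0, -172.9]
contact_force: [-0.2, 0.3, -0.5]
gripper_width: 0.0875
t 40.3 tcp [ 0.5877 -0.1004  0.1893] jaw 77.9 tilt [-0.0004 -0.0001] F [-0.2253  0.2858 -0.4975] w 0.08751179138953091 j6 68.85172224696132
roll rad -0.009 shift mm [  -0.7 -379.8  255.1]
```

```bash
python3 -m creep '{"jaw":[-1,-1,-1,-1,-1,-1,-1,-1,-1,-1],"translation":[[0,-0.034,0.023],[0,-0.034,0.023],[0,-0.034,0.023],[0,-0.034,0.023],[0,-0.034,0.023],[0,-0.034,0.023],[0,-0.034,0.023],[0,-0.034,0.023],[0,-0.034,0.023],[0,-0.034,0.023]],"roll":[-0.009,0,0,0,0,0,0,0,0,0]}'; python3 g.py 413.8 322.8 69 78.45
```

```text
time_s: 41.3
tcp_pos: [0.4324, 0.2814, 0.1896]
eef_rot: [-121.2, 90.0, 46.9]
contact_force: [1.7, 0.3, -0.2]
gripper_width: 0.0873
t 41.3 tcp [0.4324 0.2814 0.1896] jaw 78.1 tilt [0.0001 0.0002] F [ 1.6852  0.2933 -0.2315] w 0.08733354883807683 j6 23.2190576330945
roll rad -0.006 shift mm [120.6 -36.8  26.5]
```

```bash
python3 -m creep '{"jaw":[-1,-1,-1,-1,-1,-1,-1,-1,-1,-1],"translation":[[0,-0.02,0.014],[0,-0.012,0.009],[0,-0.002,0.002],[0,0,0],[0,0,0],[0,0,0],[0,0,0],[0,0,0],[0,0,0],[0,0,0]],"roll":[0,0,0,0,0,0,0,0,0,0]}'; python3 g.py 413.8 322.8 69 78.45
```

```text
time_s: 42.3
tcp_pos: [0.4152, 0.3193, 0.1896]
eef_rot: [-89.1, 90.0, 79.1]
contact_force: [-0.0, -0.1, 0.5]
gripper_width: 0.0877
t 42.3 tcp [0.4152 0.3193 0.1896] jaw 78.2 tilt [0.     0.0001] F [-0.0202 -0.1218  0.5333] w 0.08769519555508054 j6 19.160185625160693
roll rad -0.004 shift mm [120.6  -3.2   2.1]
```

```bash
python3 -m creep '{"jaw":[-1,-1,-1,-1,-1,-1,-1,-1,-1,-1],"translation":[[0,-0.003,0.002],[0.02,0,0],[0.03,0,0],[0.03,0,0],[0.02,0,0],[0.013,0,0],[0.006,0,0],[0,0,0],[0,0,0],[0,0,0]],"roll":[-0.004,0,0,0,0,0,0,0,0,0]}'; python3 g.py 413.8 322.8 67.5 78.45
```

```text
time_s: 43.3
tcp_pos: [0.4142, 0.3233, 0.0714]
eef_rot: [-114.0, 89.9, 54.4]
contact_force: [0.3, 0.0, 0.7]
gripper_width: 0.0876
t 43.3 tcp [0.4142 0.3233 0.0714] jaw 78.4 tilt [0.0009 0.0013] F [0.2602 0.0063 0.6759] w 0.08760327103785749 j6 19.04824710754912
roll rad -0.0 shift mm [3.9 0.6 0.3]
```

```bash
python3 -m creep '{"jaw":[-0.6,-0.3,0,0.2,0.4,0.6,0.8,1,1,1],"translation":[[0.002,0,0],[0,0,0],[0,0,0],[0,0,0],[0,0,0],[0,0,0],[0,0,0],[0,0,0],[0,0,0],[0,0,0]],"roll":[0,0,0,0,0,0,0,0,0,0]}' 25; python3 g.py 413.8 322.8 67.5 78.45
```

```text
time_s: 44.3
tcp_pos: [0.4138, 0.3227, 0.0686]
eef_rot: [-143.7, 90.0, 24.7]
contact_force: [-1.4, 0.5, 1.3]
gripper_width: 0.0538
t 44.3 tcp [0.4138 0.3227 0.0686] jaw 78.4 tilt [0. 0.] F [-1.3947  0.5382  1.3321] w 0.05382981391164693 j6 19.051133893779795
roll rad -0.0 shift mm [ 1.1 -0.1  0. ]
```

```bash
python3 -m creep '{"jaw":[1,1,1,1,1,1,1,1,1,1],"translation":[[-0.01,0,0],[-0.025,0,0],[-0.03,0,0],[-0.03,0,0],[-0.02,0,0],[-0.01,0,0],[0,0,0],[0,0,0],[0,0,0],[0,0,0]],"roll":[0,0,0,0,0,0,0,0,0,0]}'; python3 g.py 598.1 -63.1 190 78.4
```

```text
time_s: 45.3
tcp_pos: [0.4134, 0.3222, 0.1923]
eef_rot: [66.4, 89.9, -125.2]
contact_force: [-0.9, -0.6, -3.8]
gripper_width: 0.0537
t 45.3 tcp [0.4134 0.3222 0.1923] jaw 78.4 tilt [-0.0013 -0.0019] F [-0.882  -0.6143 -3.7768] w 0.053724826017996705 j6 19.051299127574783
roll rad 0.001 shift mm [   2.8  340.3 -258.4]
```

```bash
python3 -m creep '{"jaw":[1,1,1,1,1,1,1,1,1,1],"translation":[[0,0.016,-0.012],[0,0.03,-0.0225],[0,0.034,-0.026],[0,0.034,-0.026],[0,0.034,-0.026],[0,0.034,-0.026],[0,0.034,-0.026],[0,0.034,-0.026],[0,0.034,-0.026],[0,0.03,-0.0225]],"roll":[0,0,0,0,0,0,0,0,0,0]}'; python3 g.py 598.1 -63.1 190 78.4
```

```text
time_s: 46.3
tcp_pos: [0.5854, -0.0349, 0.1927]
eef_rot: [28.0, 89.9, -163.6]
contact_force: [0.4, 1.3, -3.8]
gripper_width: 0.0539
t 46.3 tcp [ 0.5854 -0.0349  0.1927] jaw 78.4 tilt [-0.0013 -0.0004] F [ 0.361   1.3078 -3.7749] w 0.05389319864711215 j6 62.729241184284675
roll rad 0.0 shift mm [  2.7  25.1 -18.1]
```

```bash
python3 -m creep '{"jaw":[1,1,1,1,1,1,1,1,1,1],"translation":[[0,0.016,-0.012],[0,0.01,-0.007],[0,0,0],[0,0,0],[0,0,0],[0,0,0],[0,0,0],[0,0,0],[0,0,0],[0,0,0]],"roll":[0,0,0,0,0,0,0,0,0,0]}'; python3 g.py 598.1 -63.1 190 78.4
```

```text
time_s: 47.3
tcp_pos: [0.5984, -0.062, 0.1936]
eef_rot: [-136.2, 90.0, 32.3]
contact_force: [-0.2, 0.3, -3.8]
gripper_width: 0.0537
t 47.3 tcp [ 0.5984 -0.062   0.1936] jaw 78.4 tilt [0.0001 0.    ] F [-0.2197  0.2591 -3.8411] w 0.0537060900803196 j6 65.77001602872187
roll rad 0.001 shift mm [3.6 1.2 0.1]
```

```bash
python3 -m creep '{"jaw":[1,1,1,1,1,1,1,1,1,1],"translation":[[0,0.0005,0],[0.02,0,0],[0.03,0,0],[0.03,0,0],[0.02,0,0],[0.012,0,0],[0.006,0,0],[0.002,0,0],[0,0,0],[0,0,0]],"roll":[0,0,0,0,0,0,0,0,0,0]}'; python3 g.py 598.1 -63.1 69 78.4
```

```text
time_s: 48.3
tcp_pos: [0.5991, -0.0625, 0.0746]
eef_rot: [-162.9, 89.9, 5.5]
contact_force: [0.0, -0.0, -4.4]
gripper_width: 0.0537
t 48.3 tcp [ 0.5991 -0.0625  0.0746] jaw 78.5 tilt [0.0017 0.0002] F [ 0.0488 -0.004  -4.4118] w 0.053738674462391396 j6 65.81975349028949
roll rad 0.001 shift mm [5.6 0.8 0.8]
```

```bash
python3 -m creep '{"jaw":[1,1,1,1,1,1,1,1,1,1],"translation":[[0.002,0,0],[0.001,0,0],[0.001,0,0],[0,0,0],[0,0,0],[0,0,0],[0,0,0],[0,0,0],[0,0,0],[0,0,0]],"roll":[0,0,0,0,0,0,0,0,0,0]}'; python3 g.py 598.1 -63.1 69 78.4
python3 - <<'E'
from h import *
import pickle
c=capture("top");d=capture("side")
crop(c,"pics/c1.png",265,180,60,60,10);crop(d,"pics/c1s.png",220,150,140,110,5)
E
```

```text
time_s: 49.3
tcp_pos: [0.5983, -0.0626, 0.0695]
eef_rot: [1.5, 90.0, 169.9]
contact_force: [-0.4, 0.2, -5.1]
gripper_width: 0.0536
t 49.3 tcp [ 0.5983 -0.0626  0.0695] jaw 78.4 tilt [-0.  0.] F [-0.3973  0.1845 -5.1179] w 0.053585690454535095 j6 65.81777482221511
roll rad 0.001 shift mm [0.5 0.5 0.1]
```

View pics/c1.png

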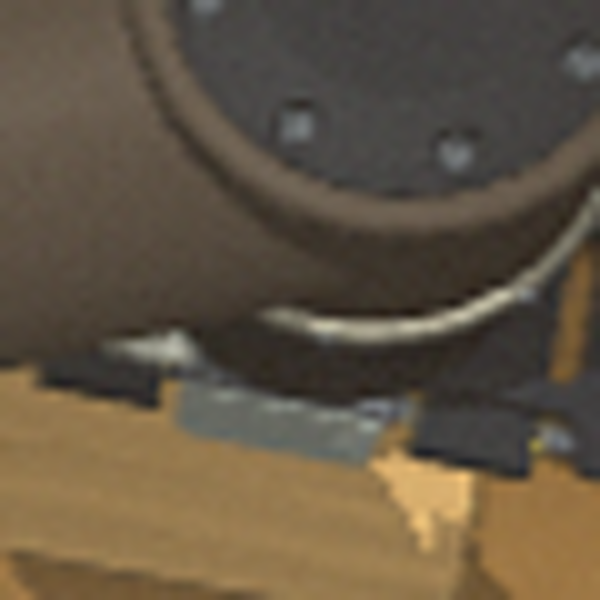

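View pics/c1s.png

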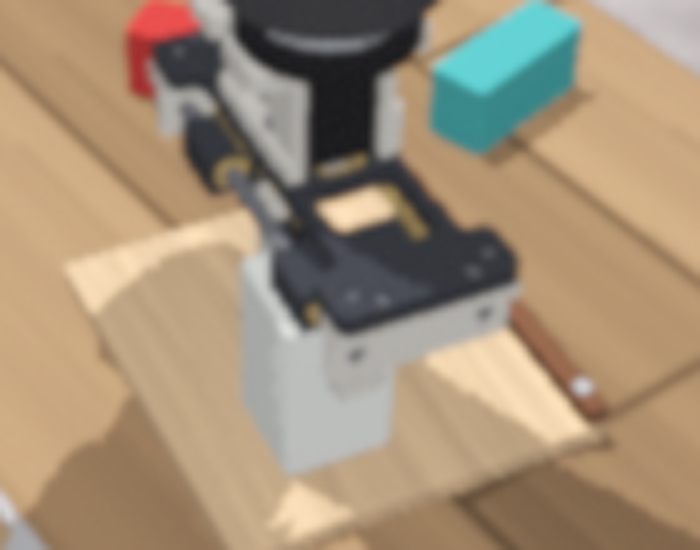

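```bash
python3 -m creep '{"jaw":[1,1,1,1,1,1,0.6,0.2,-0.2,-0.5],"translation":[[0.001,0,0],[0,0,0],[0,0,0],[0,0,0],[0,0,0],[0,0,0],[0,0,0],[0,0,0],[0,0,0],[0,0,0]],"roll":[0,0,0,0,0,0,0,0,0,0]}'; python3 g.py 598.1 -63.1 69 78.4
```

```text
time_s: 50.4
tcp_pos: [0.5985, -0.0626, 0.0688]
eef_rot: [176.6, 90.0, -15.0]
contact_force: [-0.1, -0.1, 0.1]
gripper_width: 0.0576
t 50.4 tcp [ 0.5985 -0.0626  0.0688] jaw 78.4 tilt [ 0.0003 -0.0001] F [-0.1249 -0.0983  0.0664] w 0.05762655725353261 j6 65.81655624130829
roll rad 0.001 shift mm [-0.2  0.5  0.3]
```

```bash
python3 -m creep '{"jaw":[-1,-1,-1,-1,-1,-1,-1,-1,-1,-1],"translation":[[0,0,0],[0,0,0],[0,0,0],[-0.015,0,0],[-0.03,0,0],[-0.035,0,0],[-0.025,0,0],[0,-0.02,0.008],[0,-0.034,0.0135],[0,-0.034,0.0135]],"roll":[0,0,0,0,0,0,0,0,0,-0.014]}'; python3 g.py 528.6 309.6 175 79.3
```

```text
time_s: 51.4
tcp_pos: [0.5814, 0.0312, 0.1739]
eef_rot: [-143.2, 90.0, 25.9]
contact_force: [1.0, 0.2, 0.6]
gripper_width: 0.0877
t 51.4 tcp [0.5814 0.0312 0.1739] jaw 79.2 tilt [0.0006 0.0003] F [0.9541 0.1739 0.5772] w 0.08769800945362771 j6 56.854438882634746
roll rad -0.003 shift mm [  -1.  -263.8  103.6]
```

```bash
python3 -m creep '{"jaw":[-1,-1,-1,-1,-1,-1,-1,-1,-1,-1],"translation":[[0,-0.034,0.013],[0,-0.034,0.013],[0,-0.034,0.013],[0,-0.034,0.013],[0,-0.034,0.013],[0,-0.034,0.013],[0,-0.034,0.013],[0,0,0],[0,0,0],[0,0,0]],"roll":[0,0,0,0,0,0,0,0,0,0]}'; python3 g.py 528.6 309.6 175 79.3;python3 - <<'E'
from m import *
c=capture("top");d=capture("side")
rect("canister top",c,(0,0,150),(180,45,255),(280,195,34,32),.104)
import pickle;c0,d0=pickle.load(open("c0.pkl","rb"))
k=cv2.absdiff(c0["image"],c["image"])[200:225,282:312].max()
crop(c,"pics/c2.png",225,155,110,90,7);crop(d,"pics/c2s.png",220,150,140,110,5)
E
```

```text
time_s: 52.4
tcp_pos: [0.5366, 0.2808, 0.1735]
eef_rot: [58.9, 90.0, -131.9]
contact_force: [0.0, -0.5, 0.4]
gripper_width: 0.0877
t 52.4 tcp [0.5366 0.2808 0.1735] jaw 79.2 tilt [-0.0003 -0.0003] F [ 0.0035 -0.51    0.3743] w 0.08768990925093788 j6 33.141783392532815
roll rad -0.001 shift mm [ -1.5 -26.8  13.2]
canister top centre [598.5 -60.5] size [53.7 53.3] long ang 78.3
```

View pics/c2.png

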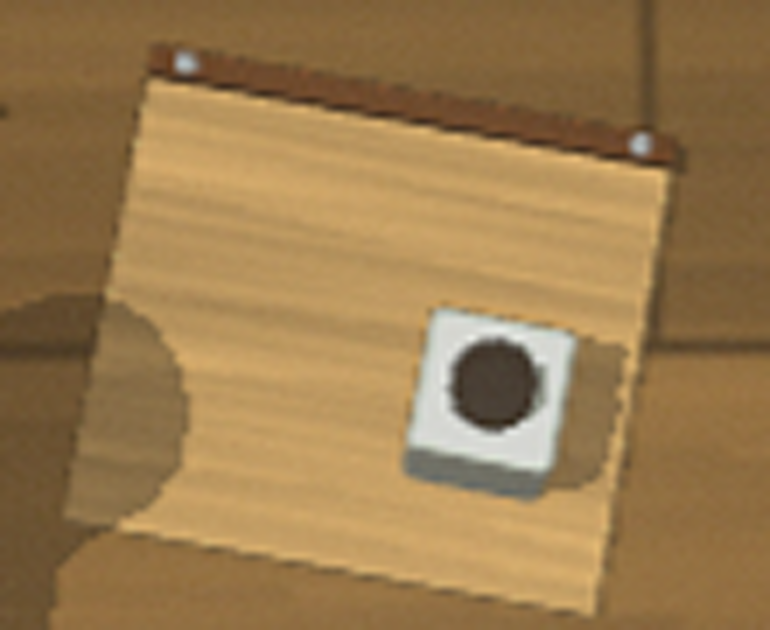

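View pics/c2s.png

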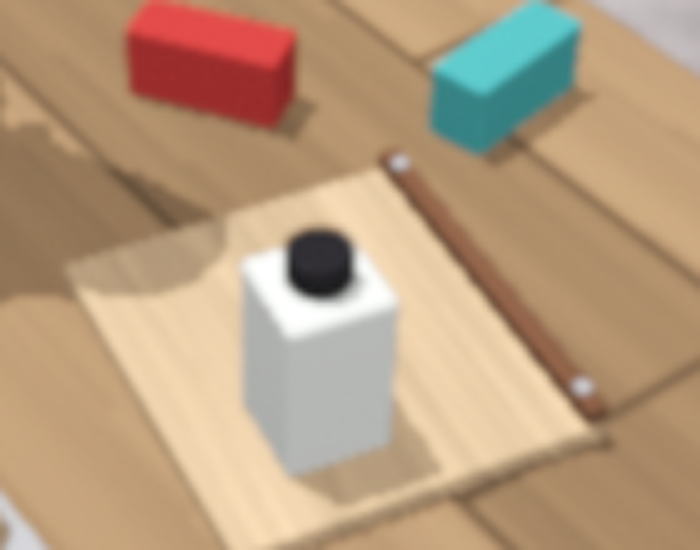

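```bash
python3 -m creep '{"jaw":[-1,-1,-1,-1,-1,-1,-1,-1,-1,-1],"translation":[[0,-0.018,0.009],[0,-0.009,0.004],[0,0,0],[0,0,0],[0.015,0,0],[0.015,0,0],[0,0,0],[0,0,0],[0,0,0],[0,0,0]],"roll":[0,0,0,0,0,0,0,0,0,0]}'; python3 g.py 528.6 309.6 68 79.3;python3 - <<'E'
from m import *
d=capture("side");crop(d,"pics/c3s.png",100,80,200,160,4)
E
```

```text
time_s: 53.5
tcp_pos: [0.5294, 0.3106, 0.1444]
eef_rot: [-128.4, 89.9, 40.8]
contact_force: [-0.4, -0.8, 0.5]
gripper_width: 0.0878
t 53.5 tcp [0.5294 0.3106 0.1444] jaw 79.2 tilt [0.001  0.0009] F [-0.4289 -0.8212  0.4828] w 0.08780449303928424 j6 30.616800829750463
roll rad -0.001 shift mm [76.4  1.2  0.6]
```

View pics/c3s.png

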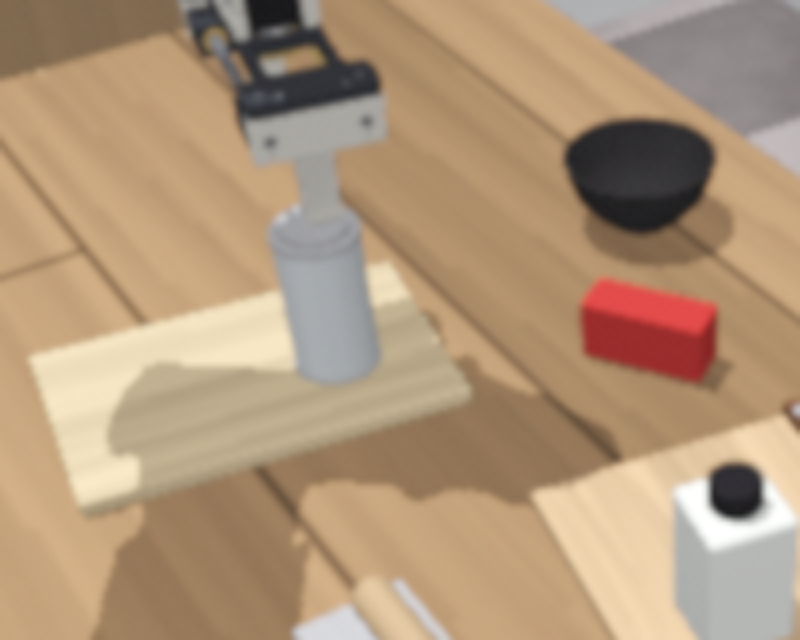

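```bash
python3 -m creep '{"jaw":[-1,-1,-1,-1,-1,-1,-1,-0.6,-0.3,0],"translation":[[0.02,0.001,0.0005],[0.02,0,0],[0.018,0,0],[0.012,0,0],[0.005,0,0],[0,0,0],[0,0,0],[0,0,0],[0,0,0],[0,0,0]],"roll":[0,0,0,0,0,0,0,0,0,0]}' 25; python3 g.py 528.6 309.6 68 79.3
```

```text
time_s: 54.55
tcp_pos: [0.5283, 0.3091, 0.0691]
eef_rot: [130.0, 90.0, -60.8]
contact_force: [-0.4, -4.4, 3.1]
gripper_width: 0.0692
t 54.55 tcp [0.5283 0.3091 0.0691] jaw 79.2 tilt [ 0.0002 -0.0003] F [-0.3675 -4.4359  3.1124] w 0.06922616432606978 j6 30.62217795338422
roll rad -0.001 shift mm [ 1.1 -0.5 -0.2]
```

```bash
python3 -m creep '{"jaw":[0.3,0.6,1,1,1,1,1,1,1,1],"translation":[[0,0,0],[0,0,0],[0,0,0],[0,0,0],[0,0,0],[-0.01,0,0],[-0.03,0,0],[-0.035,0,0],[-0.03,0,0],[-0.015,0,0]],"roll":[0,0,0,0,0,0,0,0,0,0]}' 25; python3 g.py 614.7 36 190 79.3
```

```text
time_s: 55.55
tcp_pos: [0.5293, 0.3109, 0.1921]
eef_rot: [-122.0, 89.7, 47.3]
contact_force: [0.3, 0.8, -3.3]
gripper_width: 0.0582
t 55.55 tcp [0.5293 0.3109 0.1921] jaw 79.3 tilt [0.0033 0.0036] F [ 0.3106  0.8266 -3.3432] w 0.058242714169885405 j6 30.620120550048505
roll rad -0.001 shift mm [   1.3  254.3 -135. ]
```

```bash
python3 -m creep '{"jaw":[1,1,1,1,1,1,1,1,1,1],"translation":[[0,0.015,-0.008],[0,0.03,-0.016],[0,0.034,-0.018],[0,0.034,-0.018],[0,0.034,-0.018],[0,0.034,-0.018],[0,0.034,-0.018],[0,0.025,-0.014],[0,0.012,-0.007],[0,0,0]],"roll":[0,0,0,0,0,0,0,0,0,0]}'; python3 g.py 614.7 36 69 79.3
python3 - <<'E'
from h import *
d=capture("side");crop(d,"pics/d1s.png",200,60,200,200,3)
E
```

```text
time_s: 56.55
tcp_pos: [0.6138, 0.0349, 0.1876]
eef_rot: [15.9, 89.9, -175.0]
contact_force: [1.0, 0.2, -3.4]
gripper_width: 0.0589
t 56.55 tcp [0.6138 0.0349 0.1876] jaw 79.1 tilt [-0.0013 -0.0001] F [ 0.9614  0.2296 -3.3601] w 0.058913195388737856 j6 57.68486200157572
roll rad -0.004 shift mm [118.6  -1.3  -0.8]
```

View pics/d1s.png

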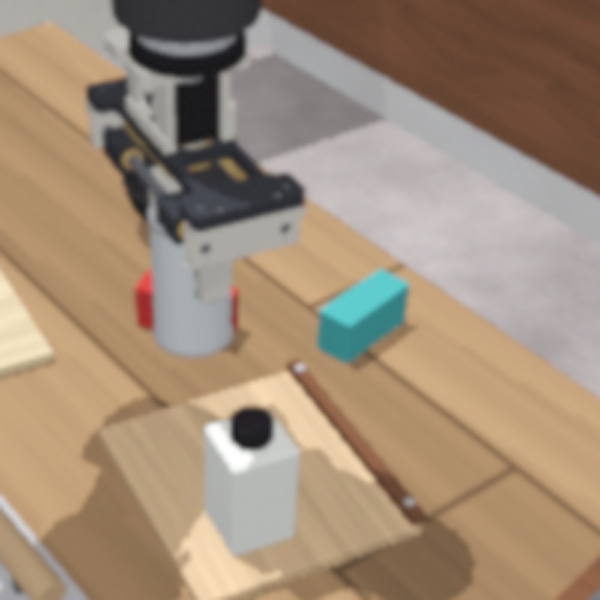

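```bash
python3 -m creep '{"jaw":[1,1,1,1,1,1,1,1,1,1],"translation":[[0,0,0],[0.02,0,0],[0.03,0,0],[0.03,0,0],[0.015,0,0],[0,0,0],[0,0,0],[0,0,0],[0,0,0],[0,0,0]],"roll":[0,0,0,0,0,0,0,0,0,0]}'; python3 g.py 614.7 36 69 79.3
python3 - <<'E'
from h import *
d=capture("side");crop(d,"pics/d2s.png",220,150,140,110,5)
E
```

```text
time_s: 57.6
tcp_pos: [0.6143, 0.037, 0.0945]
eef_rot: [-149.7, 89.9, 19.6]
contact_force: [-0.3, 0.2, -3.5]
gripper_width: 0.0586
t 57.6 tcp [0.6143 0.037  0.0945] jaw 79.2 tilt [0.0015 0.0005] F [-0.2635  0.1778 -3.4741] w 0.058622494707915605 j6 57.64183143247893
roll rad -0.001 shift mm [25.5  0.9 -0.5]
```

View pics/d2s.png

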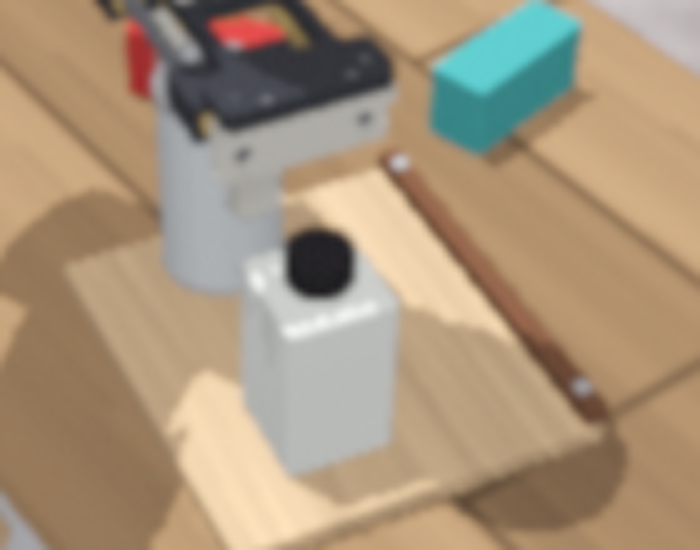

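```bash
python3 -m creep '{"jaw":[1,1,1,1,1,1,1,1,1,1],"translation":[[0.01,0.001,-0.0005],[0.008,0,0],[0.003,0,0],[0.001,0,0],[0.001,0,0],[0,0,0],[0,0,0],[0,0,0],[0,0,0],[0,0,0]],"roll":[0,0,0,0,0,0,0,0,0,0]}'; python3 g.py 614.7 36 69 79.3
```

```text
time_s: 58.65
tcp_pos: [0.6142, 0.0357, 0.0707]
eef_rot: [-154.8, 90.0, 14.5]
contact_force: [0.0, -0.5, -3.4]
gripper_width: 0.0591
t 58.65 tcp [0.6142 0.0357 0.0707] jaw 79.2 tilt [0.0002 0.0001] F [ 0.0346 -0.5331 -3.3529] w 0.05911424109058367 j6 57.750431315174566
roll rad -0.001 shift mm [ 1.7 -0.4 -0.4]
```

```bash
python3 -m creep '{"jaw":[1,1,1,1,1,1,1,1,1,1],"translation":[[0.001,-0.0003,-0.0005],[0,0,0],[0,0,0],[0,0,0],[0.0005,0,0],[0,0,0],[0,0,0],[0,0,0],[0,0,0],[0,0,0]],"roll":[0,0,0,0,0,0,0,0,0,0]}'; python3 g.py 614.7 36 69 79.3
```

```text
time_s: 59.65
tcp_pos: [0.6148, 0.0359, 0.0691]
eef_rot: [-156.7, 90.0, 12.6]
contact_force: [-0.4, 0.4, -2.0]
gripper_width: 0.0586
t 59.65 tcp [0.6148 0.0359 0.0691] jaw 79.2 tilt [0. 0.] F [-0.3631  0.4214 -2.045 ] w 0.058578970909413844 j6 57.751681723627996
roll rad -0.001 shift mm [ 0.1 -0.1  0.1]
```

```bash
python3 -m creep '{"jaw":[1,1,1,0.6,0.2,-0.2,-0.5,-0.7,-0.7,-0.7],"translation":[[0.0005,0,0],[0,0,0],[0,0,0],[0,0,0],[0,0,0],[0,0,0],[0,0,0],[0,0,0],[0,0,0],[0,0,0]],"roll":[0,0,0,0,0,0,0,0,0,0]}'; python3 g.py 614.7 36 69 79.3
```

```text
time_s: 60.65
tcp_pos: [0.6148, 0.0359, 0.0686]
eef_rot: [-154.5, 90.0, 14.7]
contact_force: [-0.5, 0.2, -0.4]
gripper_width: 0.0737
t 60.65 tcp [0.6148 0.0359 0.0686] jaw 79.2 tilt [0.0001 0.    ] F [-0.5171  0.2195 -0.4182] w 0.0736979859055007 j6 57.753888650725315
roll rad -0.001 shift mm [-0.4 -0.1  0.1]
```

```bash
python3 -m creep '{"jaw":[-0.8,-0.8,-0.8,-0.8,-0.8,-0.8,-0.8,-0.8,-0.8,-0.8],"translation":[[0,0,0],[-0.015,0,0],[-0.03,0,0],[-0.035,0,0],[-0.03,0,0],[0,-0.02,0.008],[0,-0.034,0.013],[0,-0.034,0.013],[0,-0.034,0.013],[0,-0.034,0.013]],"roll":[0,0,0,0,0,0,0,0,0,0]}'; python3 g.py 614.7 36 69 79.3
```

```text
time_s: 61.65
tcp_pos: [0.5845, 0.2016, 0.1787]
eef_rot: [-132.4, 90.0, 36.9]
contact_force: [0.5, 0.0, -0.4]
gripper_width: 0.0791
t 61.65 tcp [0.5845 0.2016 0.1787] jaw 79.2 tilt [0.0003 0.0002] F [ 0.5377  0.0212 -0.3529] w 0.07905185850825763 j6 42.12637464498171
roll rad -0.001 shift mm [109.7 157.2 -60.4]
```

```bash
python3 -m creep '{"jaw":[-0.8,-0.8,-0.8,-0.8,-0.8,-0.8,-0.8,-0.8,-0.8,-0.8],"translation":[[0,-0.034,0.013],[0,-0.034,0.013],[0,-0.034,0.013],[0,-0.034,0.013],[0,-0.034,0.013],[0,0,0],[0,0,0],[0,0,0],[0,0,0],[0,0,0]],"roll":[0,0,0,0,0,0,0,0,0,0]}'; python3 - <<'E'
from m import *
import pickle;c0,d0=pickle.load(open("c0.pkl","rb"))
c=capture("top");d=capture("side")
for k in (c0,c):
    rect("canister top",k,(0,0,150),(180,45,255),(280,195,34,32),.104)
    rect("tin lid",k,(0,0,120),(180,45,255),(240,185,32,40),.122)
crop(c,"pics/e1.png",225,155,110,90,7);crop(d,"pics/e1s.png",220,150,140,110,5)
cv2.imwrite("pics/e2.png",c["image"][:,:,::-1]);cv2.imwrite("pics/e2s.png",d["image"][:,:,::-1])
E
```

```text
time_s: 62.65
tcp_pos: [0.5531, 0.3786, 0.1788]
eef_rot: [-124.2, 90.0, 45.0]
contact_force: [0.7, -0.3, -0.0]
gripper_width: 0.0786
canister top centre [598.3 -61.7] size [53. 53.] long ang 78.3
tin lid centre [615.1  37.6] size [58.4 58.8] long ang 179.7
canister top centre [598.5 -60.5] size [53.6 53.2] long ang 78.5
tin lid centre [614.6  35.7] size [58.8 58.8] long ang 89.7
```

View pics/e1.png

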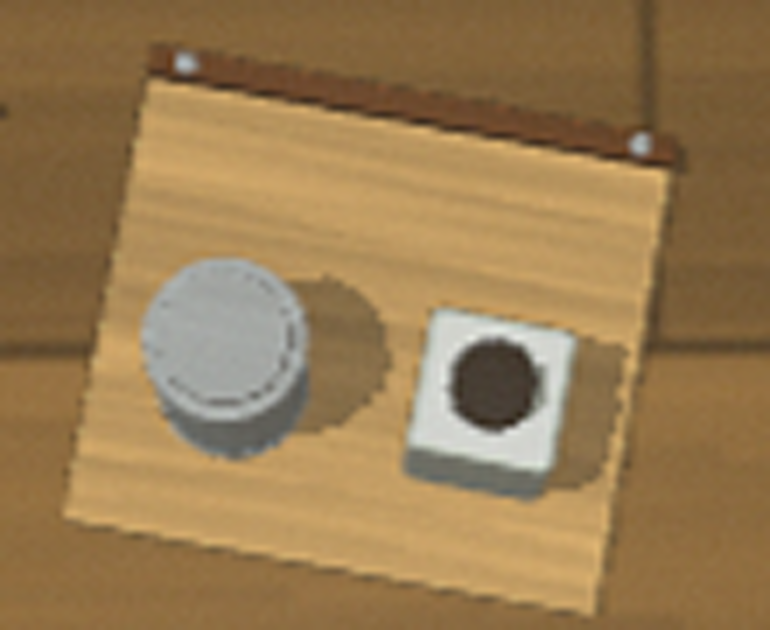

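View pics/e1s.png

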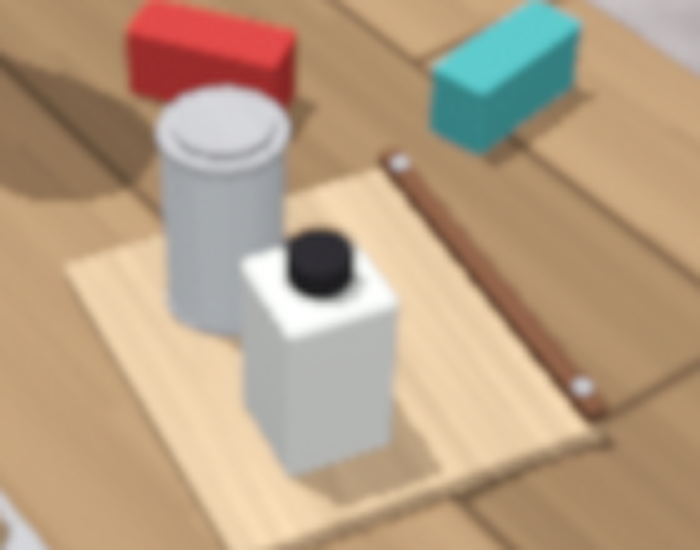

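View pics/e2s.png

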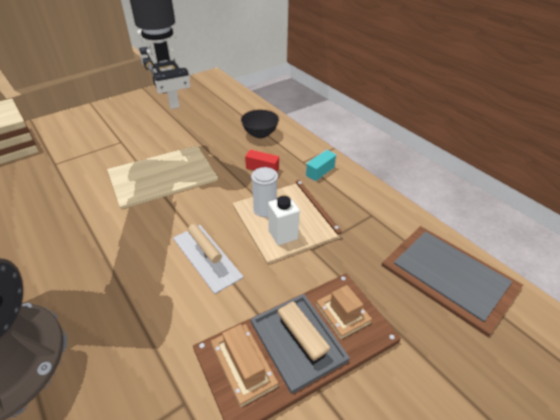

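```bash
python3 - <<'E'
from plant import *
print(close_job())
E
```

```text
the job is handed in; nothing more can be done
None
```

The job is done and handed in at about 63 s of the 149 s allowed. I moved the tin and canister to the side board, seated the long and short blocks in their own seats, then put the tin and canister back.

- **Blocks:** The pictures show both blocks flat inside their pockets. The short block's top measured about 68 mm, which is about 70 mm after the cameras' low height bias, against 73 mm expected on the floor and 79 mm on a cleat. A colour-mask check of the long block's centre read 2–3 mm off the seat centre, within the 6 mm spare.
- **Tin and canister:** Both stand upright. Compared with the first picture, the tin is about 2 mm and the canister about 1 mm from where each started. I left these small errors rather than grip them again.
- **Trowel and brush:** Both look unmoved by eye in the last side picture, but I did not measure them.
- **Forces and widths:**
  - The highest wrist-force reading I saw was about 17 N, when the canister touched the side board.
  - The tin read about 1 mm wider on the second grip than on the first, and I did not find out why.
- **Early slip:** I typed my first two moves in millimetres instead of metres. They were held to the 50 mm per row limit in free space and touched nothing.

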